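Pack and cover a kit of profile offcuts from a tilt-out bin

TASK

Tilt the handled bin of the parts cabinet out towards you, take every aluminium offcut out of it and lay them all in one layer in the deep tray that is fixed to the bench; tilt the empty bin fully shut again before you finish. Once all the offcuts are in, cover the kit: nest the two loose wedge-shaped trays on the deep tray, one on top of the other in either order, each turned so that its outline matches the one below and it sits fully down. Leave the other things on the bench where they are.

Things in the scene. Friction and masses are not known exactly. Their poses are not given: they have to be found in the camera images.
- cabinet: grey parts cabinet fixed to the bench, 285 mm wide (y), 145 mm deep, 190 mm high, with the tilt-out bin (blue) in its upper part and false fronts below. Origin at bench level under the bin's pivot line, which lies in the front face; x points straight back into it, z up. Its roof and the upper part of its cheeks begin 62 mm behind the front face; the roof's underside is 185 mm up
- bin_pivot (a point): mid-point of the bin's pivot line, 60 mm above the bench, at the lower front edge of the bin; axes as the cabinet's. Bin when shut: front panel 105 mm tall, 266 mm wide, 5 mm thick, its face on the pivot line; floor 5 mm thick, 115 mm deep, 250 mm wide inside; back wall 35 mm; side walls from about 75 mm in front down to 35 mm
- bin (a joint): tilt of the bin about the pivot line, rad: 0 shut, 0.7 fully tilted out, top towards the robot (stop). A stiff pivot (about 0.7 N m): the bin stays where it is left. When it is tilted out, the offcuts tilt with it and may slide down against its front panel
- bin_handle (a point): centre of the bin's round handle bar, 12 mm thick, 140 mm long along y; when shut 100 mm above the pivot and 55 mm in front of the panel (free gap 49 mm); it moves and turns with the bin. A closed gripper put down into the gap from above can pull the bin out and push it back
- deep_floor (a point): centre of the inner floor, 5 mm above the bench, of the deep tray of grey plastic, fixed to the bench by a small lug at each end. Outline as the cover trays: 178 mm along x, 190 mm wide at the +x end, 145 mm at the -x end, walls 5 mm; rim 60 mm above this point; no web; z up
- deep_seat1 (a point): where the centre point of the first cover tray is when nested in the deep tray (78 mm above the deep tray's inner floor), with the axes it then has
- deep_seat2 (a point): the same for the second cover tray, nested in the first (48 mm higher)
- trayA_mid (a point): loose grey plastic cover tray, 250 g, one of two alike. Outline a symmetrical trapezium 178 mm long (x), 190 mm wide at the +x end, 145 mm at the -x end; 60 mm high, walls 5 mm. This point is its centre, 30 mm above the underside, half-way along; z up. Trays nest at 48 mm pitch, one way round only: the floor's edge rests on the rim below
- trayB_mid (a point): the other loose cover tray, exactly as trayA
- trayA_web (a point): top of the cross web in the middle of this tray, 47 mm above its underside (rim at 60 mm, inner floor at 16 mm). The web is 10 mm thick along x and 145 mm long along y: pinch it from above to lift the tray. Under the floor is a tapered foot 12 mm deep that drops into the mouth of the tray below, with about 3 mm to spare on each side at its root and 7 mm at its tip
- trayB_web (a point): top of the cross web in the middle of this tray, 47 mm above its underside (rim at 60 mm, inner floor at 16 mm). The web is 10 mm thick along x and 145 mm long along y: pinch it from above to lift the tray. 
- off1_mid (a point): 70 mm length of slotted aluminium profile, a block 70 x 28 x 40 mm, 130 g; this point is its centre. x runs along the 70 mm, y along the 28 mm, z along the 40 mm. At the start it lies in the shut bin, 40 mm upright, 70 mm from front to back; the pieces lie side by side about 57 mm apart. Two to four are there; the others are absent
- off2_mid (a point): 70 mm length of slotted aluminium profile, a block 70 x 28 x 40 mm, 130 g; this point is its centre. x runs along the 70 mm, y along the 28 mm, z along the 40 mm. At the start it lies in the shut bin, 40 mm upright, 70 mm from front to back; the pieces lie side by side about 57 mm apart. Two to four are there; the others are absent
- off3_mid (a point): 70 mm length of slotted aluminium profile, a block 70 x 28 x 40 mm, 130 g; this point is its centre. x runs along the 70 mm, y along the 28 mm, z along the 40 mm. At the start it lies in the shut bin, 40 mm upright, 70 mm from front to back; the pieces lie side by side about 57 mm apart. Two to four are there; the others are absent
- off4_mid (a point): 70 mm length of slotted aluminium profile, a block 70 x 28 x 40 mm, 130 g; this point is its centre. x runs along the 70 mm, y along the 28 mm, z along the 40 mm. At the start it lies in the shut bin, 40 mm upright, 70 mm from front to back; the pieces lie side by side about 57 mm apart. Two to four are there; the others are absent
- tape: bystander: roll of tape lying flat, 90 mm across, 24 mm high; origin at its underside
- driver: bystander: screwdriver lying on the bench, about 200 mm long along its x axis, handle to -x
- mug: bystander: white mug, 76 mm across, 85 mm high; origin at its underside
- scoop: bystander: small open blue box 100 x 130 x 50 mm; origin at its underside
- carton: bystander: cardboard box 90 x 120 x 60 mm; origin at its underside
- glue: bystander: white jar 56 mm across, 80 mm high; origin at its underside
Not all that is in view belongs to the job. Leave any blue or purple look-alike of the part that bears off1_mid alone.

How it is judged:
By the outcome, as a careful person would: the job done as asked, in the order asked, and still so for the second after the job is handed in, with the robot touching nothing.
Of off1, off2, off3, off4 only 2 to 4 are there at a start; the rules pass over those that are not, and their reading is None.
At some moment in a run one of trayA, trayB may be knocked a few centimetres aside while the robot is not near it.
Once in a run the grip may slacken for a moment while it holds something.
It also fails if it takes over 210 s, if anything falls off the work surface, if the arm or the gripper's body presses on something with over 40 N, if the wrist force passes 120 N, or if a joint passes its speed limit or range.

ROBOT

A 6-joint arm with a two-finger parallel gripper is mounted at the origin on the work surface. World frame = base frame: x ahead of the robot, y to its left, z up, the work surface at z = 0. Lengths are in m, angles in degrees, forces in N, time in s.
With the tool pointing down it reaches from about 0.4 to 0.825 m from the base axis. Payload 7 kg.
Tool frame: the origin (TCP) lies on the front face of the gripper's body, between the roots of the fingers; the fingertips stand 66 mm ahead of it and the grasp point (between the pads) lies 47 mm ahead of it (nose_length is the distance from the TCP to the fingertips, in m); y points along the fingers, z is the direction in which the jaws open and shut, and the axes are right-handed (so a half turn about y gives the same grasp; the last joint's range is limited). The gripper opens to 88 mm and grips with 3 to 60 N. Pads are 19 mm wide; open, the fingers measure 130 mm over their backs; the gripper's body (78 mm by 193 mm) begins 47 mm behind the grasp point.
Start: joints at [91.392, 20.546, 0.682, 0, -70.136, -16.507], TCP at [0.176, 0.652, 0.292] pointing down, gripper open.
Joint ranges: [-176.03, 176.03], [-82.01, 121.73], [-58.28, 71.71], [-173.87, 95.51], [-174.79, -0.11], [-173.66, 173.66]. Speed limits (degrees/s): [136.94, 136.94, 172.46, 180, 180, 180].

INTERFACE

Orientations are given as [roll, pitch, yaw] about the fixed x, y, z axes, in that order (R = Rz(yaw) Ry(pitch) Rx(roll)).
In Python, from plant import get_state, capture, close_job, nose_length gives the robot as it stands.
- The arm moves only by the tool apply_moves, never from a script. Its argument "rows" is a list of rows, each a list of 2 entries, a list of its own where there are three numbers: the shift along the tool's x, y, z in m, then the turn about the tool's y in degrees. In form: [[[tx, ty, tz], yaw], ...]. A call has 1 to 20 rows; each row is the pose to reach, as a shift and turn from the pose commanded when the call began, along the tool's axes at that moment; what a row does not reach only later rows make up. A row lasts 1/8 s, in which the tool goes at most 62.5 mm and 10.7 degrees, less where a joint would pass 70% of its speed; a pose out of reach is approached as far as the arm can. A call with a gripper value outside its range is refused whole. "gripper" is the opening, from 0 (shut) to 1 (fully open), set as the call begins (left out, the last holds). The fingers move at their own pace and stop on an object; "grip_force" is the grip in N (left out, the last holds). Time passes only in rows, so rows that repeat a pose let the fingers close. It gives the time, the measured TCP pose, the force and the opening at its end, in the units of the state.
- get_state(): the state, without advancing time (a new reading comes with each control period).
- capture(name): name is "scene" or "top" or "wrist"; returns a dict with "pixels" (480x640x3 uint8, blue, green, red), "z_map" (480x640 float32, m along the optical axis (not along the pixel's ray), 0 where there is no reading), "intrinsics" (3x3 intrinsics, pixels), "rvec" (rotation vector, rad) and "tvec" (3), from world to camera coordinates, as OpenCV has them; the wrist camera has in their place "mount" (4x4, takes a point from camera to tool coordinates, whose origin is the TCP and whose axes are the tool frame's). Camera axes: x right, y down, z forward; pixel columns grow to the right and rows downward; lengths in m; the calibration is good to about 2 mm. A picture is of the moment at which its call begins: read the wrist's pose just before it.
- close_job(): hands the job in, once; it reports no verdict.
The state is a dict: "time_s": time; "joints": joint angles; "qd": joint speeds; "joint_torque": joint torques, N m; "tcp_pos": TCP position; "eef_rot": TCP orientation; "contact_force": force on the tool from outside, world axes, zero at the start; "moment": the same for the moment, N m; "gripper_width": finger opening in m.
Only numpy, scipy, OpenCV 4.12 (cv2) and the standard library are available. Lean on these libraries where they do the work, as an engineer would, in place of code of your own. Each camera call takes 0.05 s, during which the arm holds its last target.

## Working session

There is one attempt and no reset: what is moved stays moved. The work goes in short steps, Python scripts to look and compute and a tool call to move; the robot and the scene stay as the last step left them, time stands still between calls to the robot, and variables do not carry over. Pictures are saved under pics/ and viewed, and the job is handed in when it is done.

Besides the shell and the picture viewer there is one more tool, called after ">>>" by a JSON object that holds its "method" and its "body", one argument or row to a line. apply_moves: Moves the arm, as the interface text tells. Its arguments: {"type":"object","properties":{"rows":{"type":"array"},"gripper":{"type":"number"},"grip_force":{"type":"number"}},"required":["rows"]}

```bash
ls -la; mkdir -p pics; python3 - <<'E'
from plant import *
import cv2
s=get_state(); print(s, nose_length)
for n in ["scene","top","wrist"]:
    c=capture(n); cv2.imwrite(f"pics/{n}0.png",c["pixels"]); print(n,c["intrinsics"].tolist(),c.get("rvec"),c.get("tvec"),c.get("mount"))
E
```

```text
total 12
drwxr-xr-x  3 agent agent 4096 Dec  6 14:07 .
drwxr-xr-x 23 root  root  4096 Dec  6 14:07 ..
drwxr-xr-x  2 agent agent 4096 Dec  6 14:07 pics
{'time_s': 0.0, 'joints': array([ 9.13904712e+01,  2.05914765e+01,  6.34656837e-01, -1.98510647e-02,
       -7.01363098e+01, -1.65062181e+01]), 'qd': array([-0.00108259,  0.05334546,  0.13861167,  0.03425607, -0.00042967,
       -0.03624179]), 'joint_torque': array([ 3.65491906e-04, -5.82710230e+01,  2.93077809e+01,  6.99805051e+00,
        7.07758343e-03, -1.36320973e-04]), 'tcp_pos': array([0.17594618, 0.65127578, 0.29122969]), 'eef_rot': array([-8.99054061e+01,  8.57013189e-03,  1.64877500e+02]), 'contact_force': array([-0.37559661, -0.1838946 ,  0.25091343]), 'moment': array([-0.02650685, -0.00049554, -0.02483638]), 'gripper_width': 0.08783431175800184} 0.0656
scene [[505.12929194557177, 0.0, 323.6779300263396], [0.0, 505.12929194557177, 237.25952777593804], [0.0, 0.0, 1.0]] [ 2.41775162  0.72657187 -0.22731816] [-0.41833898 -0.18032975  1.55861338] None
top [[601.2973127322955, 0.0, 326.7879331329034], [0.0, 601.2973127322955, 235.72128796739923], [0.0, 0.0, 1.0]] [ 2.17109771 -2.16740283  0.1266565 ] [-0.05051917  0.53102183  1.53614588] None
wrist [[413.0740556645596, 0.0, 316.50715184083447], [0.0, 413.0740556645596, 238.6979954294096], [0.0, 0.0, 1.0]] None None [[ 5.72331057e-04  9.61999845e-01  2.73049392e-01 -7.26185927e-02]
 [-3.39874639e-04 -2.73049234e-01  9.62000000e-01 -9.27567636e-02]
 [ 9.99999778e-01 -6.43385040e-04  1.70684794e-04  3.68783295e-04]
 [ 0.00000000e+00  0.00000000e+00  0.00000000e+00  1.00000000e+00]]
```

View pics/scene0.png

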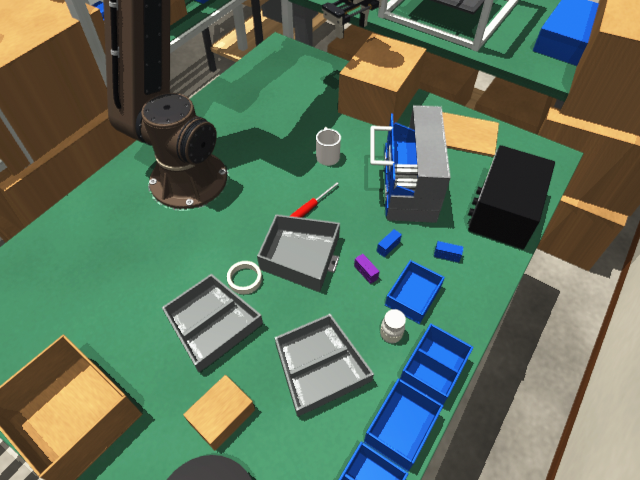

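View pics/top0.png

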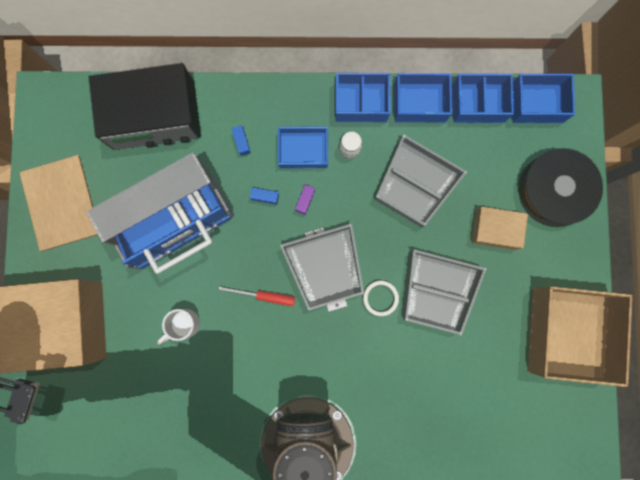

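View pics/wrist0.png

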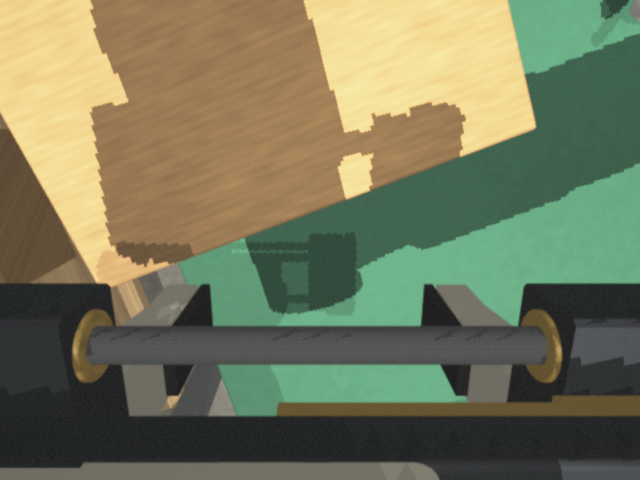

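```bash
cat > h.py <<'E'
from plant import *
import cv2, numpy as np
from scipy.spatial.transform import Rotation as R
def toolR(s): 
    return R.from_euler('xyz',s["eef_rot"],degrees=True).as_matrix()
class Cam:
    def __init__(s,name):
        s.name=name
        st=get_state(); c=capture(name); s.img=c["pixels"]; s.z=c["z_map"]; s.K=c["intrinsics"]
        if name=="wrist":
            T=np.eye(4); T[:3,:3]=toolR(st); T[:3,3]=st["tcp_pos"]; M=T@c["mount"]; s.Rw=M[:3,:3]; s.o=M[:3,3]
        else:
            Rc=cv2.Rodrigues(np.array(c["rvec"]))[0]; s.Rw=Rc.T; s.o=-Rc.T@np.array(c["tvec"]).ravel()
    def ray(s,u,v):
        d=np.linalg.inv(s.K)@np.array([u,v,1.0]); return s.Rw@d
    def plane(s,u,v,z):
        d=s.ray(u,v); return s.o+d*(z-s.o[2])/d[2]
    def depth(s,u,v):
        return s.o+s.ray(u,v)*s.z[int(round(v)),int(round(u))]
    def cloud(s):
        v,u=np.mgrid[0:480,0:640]; p=np.stack([u,v,np.ones_like(u)],-1)@np.linalg.inv(s.K).T
        return (p*s.z[...,None])@s.Rw.T+s.o
    def proj(s,P):
        q=s.Rw.T@(np.asarray(P)-s.o); q=s.K@q; return q[:2]/q[2]
    def save(s,fn,crop=None,k=3):
        im=s.img
        if crop: 
            a,b,c,d=crop; im=cv2.resize(im[b:d,a:c],None,fx=k,fy=k,interpolation=cv2.INTER_CUBIC)
        cv2.imwrite("pics/"+fn,im)
E
python3 - <<'E'
from h import *
t=Cam("top"); print(t.o)
t.save("t1.png",(80,140,240,280),5); t.save("t2.png",(270,120,500,340),3.4)
s=Cam("scene"); s.save("s1.png",(350,90,460,230),4); print(s.o)
for uv in [(170,255),(300,450),(320,270),(150,190)]: print(uv,t.depth(*uv))
E
```

```text
[ 0.36131391 -0.03730475  1.58503664]
[ 0.92779676 -0.66621079  1.15419163]
(170, 255) [0.4819763  0.36262057 0.00366591]
(300, 450) [0.0491829  0.00830792 0.27336567]
(320, 270) [ 0.44294202 -0.03209993  0.00842477]
(150, 190) [0.61936596 0.36488383 0.19684426]
```

```bash
true
```

```text
(no output)
```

View pics/t1.png

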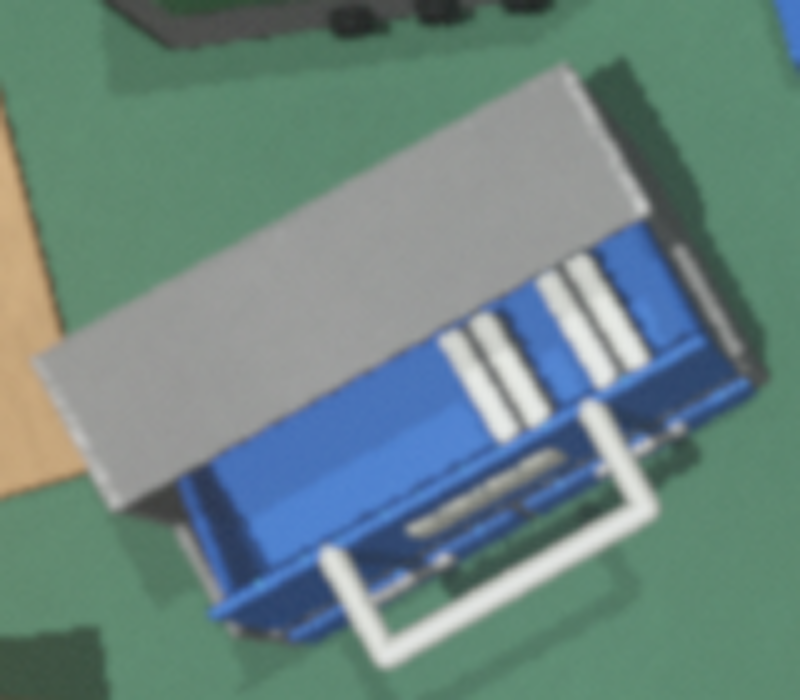

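View pics/t2.png

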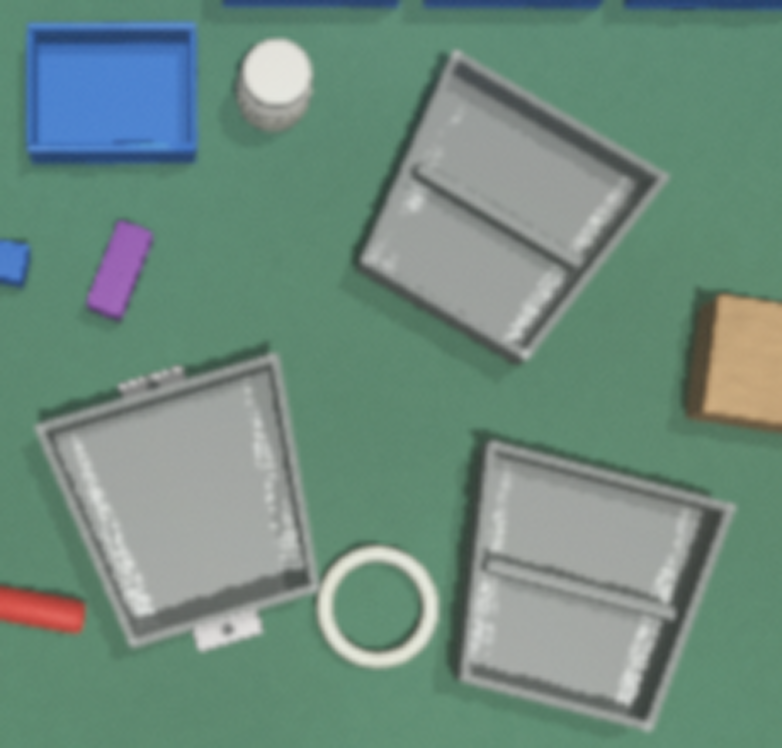

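View pics/s1.png

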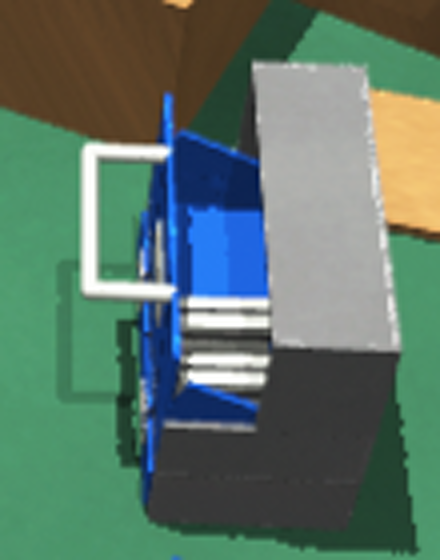

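```bash
cat >> h.py <<'E'
def trap(c4):
    # c4: rim corners order: wide1(+x,+y), wide2(+x,-y), nar(-x,-y), nar(-x,+y)
    M=np.array([[89,95],[89,-95],[-89,-72.5],[-89,72.5]])/1000
    c4=np.asarray(c4)[:,:2]
    mc=c4.mean(0); mm=M.mean(0)
    A=M-mm;B=c4-mc
    th=np.arctan2((A[:,0]*B[:,1]-A[:,1]*B[:,0]).sum(),(A*B).sum())
    Rm=np.array([[np.cos(th),-np.sin(th)],[np.sin(th),np.cos(th)]])
    t=mc-Rm@mm; res=np.linalg.norm(M@Rm.T+t-c4,axis=1)
    return t,np.degrees(th),res
E
python3 - <<'E'
from h import *
t=Cam("top")
ro=[(565,65),(648,213),(118,508),(35,355)]
P=[t.plane(80+u/5,140+v/5,0.19)[:2] for u,v in ro]
for i in range(4): print(P[i], np.linalg.norm(P[i]-P[(i+1)%4]))
H=[t.plane(80+u/5,140+v/5,0.166) for u,v in [(388,658),(655,507)]]; print("handle",H,np.linalg.norm(H[0]-H[1]))
f=lambda L,z:[t.plane(270+u/3.4,120+v/3.4,z) for u,v in L]
# rim corners top view, image: top=+x, left=+y
print("deep",trap(f([(37,428),(274,352),(319,592),(133,646)],0.065)))
a=[(456,50),(667,176),(525,362),(357,262)]
b=[(488,438),(736,508),(652,730),(460,680)]
for q in (a,b):
    p=f(q,0.06); print([np.linalg.norm(p[i]-p[(i+1)%4]).round(4) for i in range(4)])
    
E
```

```text
[0.7096769  0.26834311] 0.08187635554394496
[0.63868496 0.2275524 ] 0.2803447870822632
[0.49868969 0.47044028] 0.08297965512023246
[0.57045849 0.51209196] 0.2807049439383172
handle [array([0.43037647, 0.34953305, 0.166     ]), array([0.50205232, 0.22563516, 0.166     ])] 0.1431366947483005
deep (array([ 0.44468597, -0.04771962]), np.float64(17.23816794864022), array([0.00235518, 0.00223445, 0.00176794, 0.00150355]))
[np.float64(0.187), np.float64(0.1806), np.float64(0.1471), np.float64(0.1817)]
[np.float64(0.192), np.float64(0.1771), np.float64(0.1461), np.float64(0.1812)]
```

```bash
cat >> h.py <<'E'
def go(x,y,tipz,yaw,note=""):
    s=get_state(); Rm=toolR(s); d=np.array([x,y,tipz+nose_length])-s["tcp_pos"]
    dy=(s["eef_rot"][2]-yaw+180)%360-180
    print(note,"shift",np.round(Rm.T@d,4),"turn",round(dy,1))
PIV=np.array([0.5145,0.3165]); CYAW=29.9
def cab(lx,ly):
    c,s_=np.cos(np.radians(CYAW)),np.sin(np.radians(CYAW)); return PIV+[c*lx-s_*ly,s_*lx+c*ly]
def st():
    s=get_state(); Rm=toolR(s)
    print("t",round(s["time_s"],2),"tip",np.round(s["tcp_pos"]+Rm[:,1]*nose_length,4),"rot",np.round(s["eef_rot"],1),"F",np.round(s["contact_force"],1),"w",round(s["gripper_width"],4))
E
python3 - <<'E'
from h import *
t=Cam("top")
f=lambda L,z:[t.plane(270+u/3.4,120+v/3.4,z) for u,v in L]
a=[(456,50),(667,176),(525,362),(357,262)]
b=[(488,438),(736,508),(652,730),(460,680)]
for q in (a,b): print(trap(f(q,0.06)))
P=cab(-0.0245,0); print(P); go(*P,0.24,CYAW)
E
```

```text
(array([ 0.66687933, -0.28306897]), np.float64(-31.36174085051018), array([0.0019818 , 0.00168781, 0.00118466, 0.00175104]))
(array([ 0.38260999, -0.34037312]), np.float64(-14.96010619100646), array([0.00186661, 0.00160028, 0.00128086, 0.00050341]))
[0.49326103 0.30428705]
 shift [-0.3968 -0.0135  0.2525] turn 135.0
```

>>> {"method": "apply_moves", "body": {
  "rows": [
    [[-0.397,-0.013,0.252],135],
    [[-0.397,-0.013,0.252],135],
    [[-0.397,-0.013,0.252],135],
    [[-0.397,-0.013,0.252],135],
    [[-0.397,-0.013,0.252],135],
    [[-0.397,-0.013,0.252],135],
    [[-0.397,-0.013,0.252],135],
    [[-0.397,-0.013,0.252],135],
    [[-0.397,-0.013,0.252],135],
    [[-0.397,-0.013,0.252],135],
    [[-0.397,-0.013,0.252],135],
    [[-0.397,-0.013,0.252],135],
    [[-0.397,-0.013,0.252],135],
    [[-0.397,-0.013,0.252],135],
    [[-0.397,-0.013,0.252],135],
    [[-0.397,-0.013,0.252],135]
  ],
  "gripper": 0
}}

```text
time_s: 2.35
tcp_pos: [0.4936, 0.3048, 0.3052]
eef_rot: [-90.0, -0.0, 30.0]
contact_force: [0.3, -0.2, 0.1]
gripper_width: 0.0008
```

```bash
python3 - <<'E'
from h import *
st(); w=Cam("wrist"); w.save("w1.png"); P=cab(-0.0245,0); go(*P,0.14,CYAW)
t=Cam("top"); t.save("t3.png",(80,140,240,280),5)
for p in [(-.055,.07,.16),(-.055,-.07,.16),(0,0,.165),(.0,.133,.165),(0,-.133,.165)]:
    q=cab(*p[:2]); print(p,w.proj([*q,p[2]]).round())
E
```

```text
t 2.35 tip [0.4936 0.3048 0.2396] rot [-90.  -0.  30.] F [ 0.3 -0.2  0.1] w 0.0008
 shift [-0.0005  0.0995 -0.0003] turn 0.0
(-0.055, 0.07, 0.16) [435. 199.]
(-0.055, -0.07, 0.16) [195. 199.]
(0, 0, 0.165) [315. 290.]
(0.0, 0.133, 0.165) [534. 290.]
(0, -0.133, 0.165) [ 97. 290.]
```

View pics/w1.png

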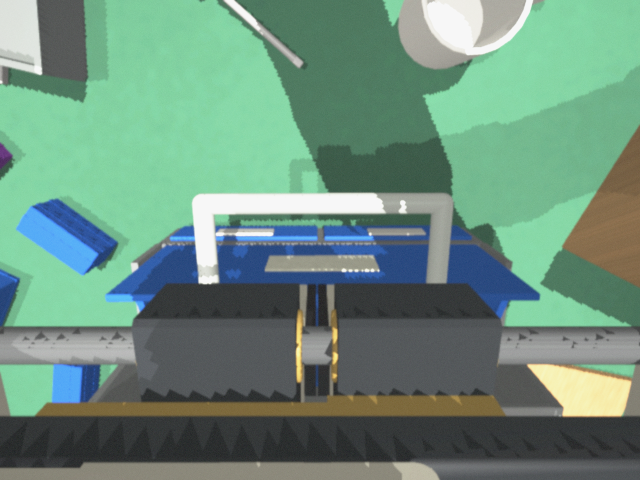

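```bash
python3 - <<'E'
from h import *
for th in np.arange(0,0.751,0.05):
    x=-0.055*np.cos(th)-0.1*np.sin(th); z=0.1*np.cos(th)-0.055*np.sin(th)+.06
    fx=x+0.0155-(-0.0245); fz=(z-0.016)-0.24
    print(round(th,2),"tool x",round(fx,3),"y",round(-fz,3))
E
```

```text
0.0 tool x -0.015 y 0.096
0.05 tool x -0.02 y 0.099
0.1 tool x -0.025 y 0.102
0.15 tool x -0.029 y 0.105
0.2 tool x -0.034 y 0.109
0.25 tool x -0.038 y 0.113
0.3 tool x -0.042 y 0.117
0.35 tool x -0.046 y 0.121
0.4 tool x -0.05 y 0.125
0.45 tool x -0.053 y 0.13
0.5 tool x -0.056 y 0.135
0.55 tool x -0.059 y 0.139
0.6 tool x -0.062 y 0.145
0.65 tool x -0.064 y 0.15
0.7 tool x -0.066 y 0.155
0.75 tool x -0.068 y 0.16
```

>>> {"method": "apply_moves", "body": {
  "rows": [
    [[0,0.03,0],0],
    [[0,0.06,0],0],
    [[0,0.085,0],0],
    [[0,0.096,0],0],
    [[0,0.096,0],0],
    [[0,0.096,0],0]
  ]
}}

```text
time_s: 3.2
tcp_pos: [0.4941, 0.3052, 0.2102]
eef_rot: [-90.0, -0.1, 29.9]
contact_force: [-0.5, 0.0, 0.4]
gripper_width: 0.0003
```

>>> {"method": "apply_moves", "body": {
  "rows": [
    [[-0.015,0,0],0],
    [[-0.02,0.003,0],0],
    [[-0.025,0.006,0],0],
    [[-0.029,0.009,0],0],
    [[-0.034,0.013,0],0],
    [[-0.038,0.017,0],0],
    [[-0.042,0.021,0],0],
    [[-0.046,0.025,0],0],
    [[-0.05,0.029,0],0],
    [[-0.053,0.034,0],0],
    [[-0.056,0.039,0],0],
    [[-0.059,0.043,0],0],
    [[-0.062,0.049,0],0],
    [[-0.064,0.054,0],0],
    [[-0.066,0.057,0],0],
    [[-0.068,0.059,0],0],
    [[-0.069,0.059,0],0],
    [[-0.069,0.059,0],0]
  ]
}}

```text
time_s: 5.45
tcp_pos: [0.4383, 0.2743, 0.1539]
eef_rot: [-89.9, -0.8, 30.0]
contact_force: [17.9, 3.4, -1.4]
gripper_width: 0.0006
```

```bash
python3 - <<'E'
from h import *
st(); t=Cam("scene"); t.save("s2.png",(350,70,470,230),4)
t=Cam("top"); t.save("t3.png",(80,140,240,280),5)
E
```

```text
t 5.45 tip [0.439  0.2749 0.0883] rot [-89.9  -0.8  30. ] F [17.9  3.4 -1.4] w 0.0006
```

View pics/s2.png

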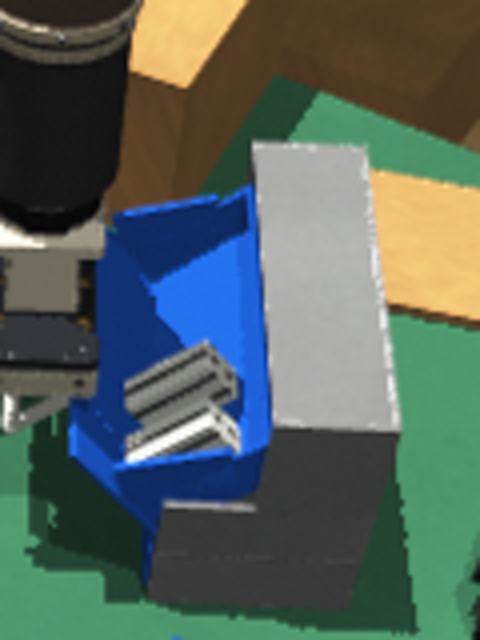

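View pics/t3.png

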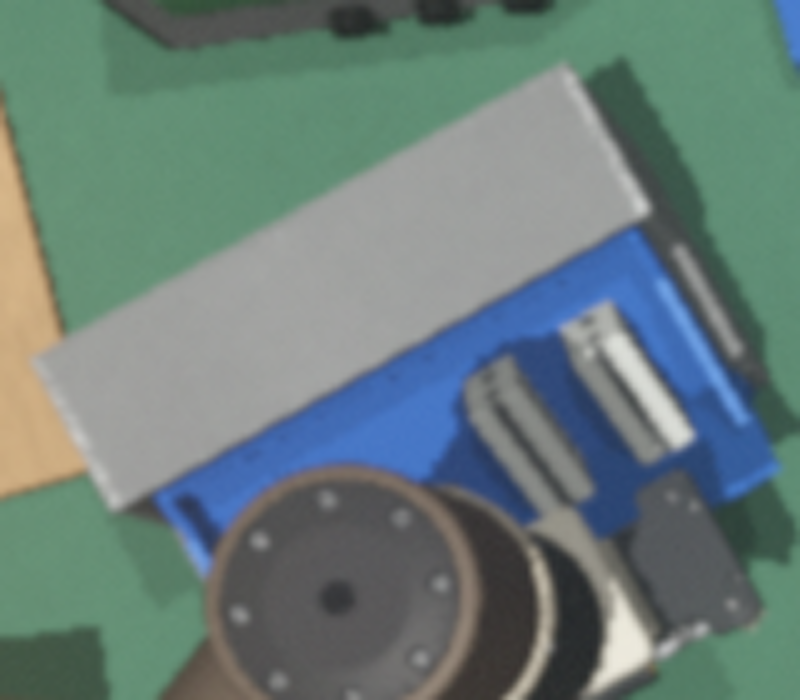

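>>> {"method": "apply_moves", "body": {
  "rows": [
    [[0.008,0,0],0],
    [[0.008,0,0],0],
    [[0.008,-0.05,0],0],
    [[0.008,-0.1,0],0],
    [[-0.03,-0.15,0],0],
    [[-0.03,-0.17,0],0],
    [[-0.03,-0.17,-0.03],0],
    [[-0.03,-0.17,-0.06],0],
    [[-0.03,-0.17,-0.06],0],
    [[-0.03,-0.17,-0.06],0]
  ],
  "gripper": 0.45
}}

```text
time_s: 6.8
tcp_pos: [0.4371, 0.2033, 0.32]
eef_rot: [-90.0, 0.0, 29.8]
contact_force: [0.2, 0.1, 0.4]
gripper_width: 0.0392
```

```bash
python3 - <<'E'
from h import *
st(); w=Cam("wrist"); w.save("w2.png")
t=Cam("top"); t.save("t4.png",(80,140,240,280),5)
E
```

```text
t 6.8 tip [0.4371 0.2032 0.2544] rot [-90.    0.   29.8] F [0.2 0.1 0.4] w 0.0392
```

View pics/w2.png

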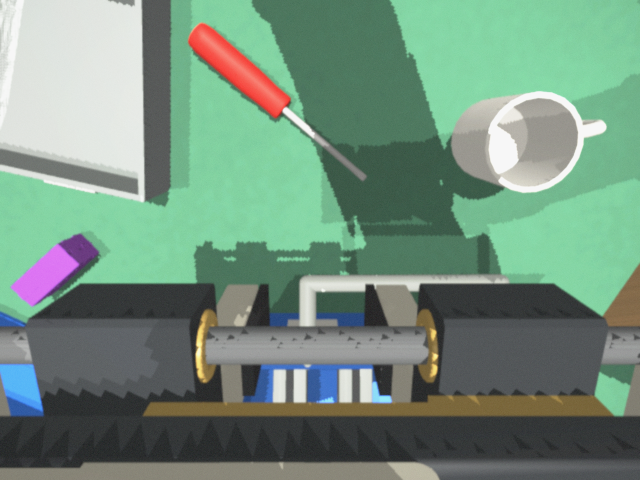

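View pics/t4.png

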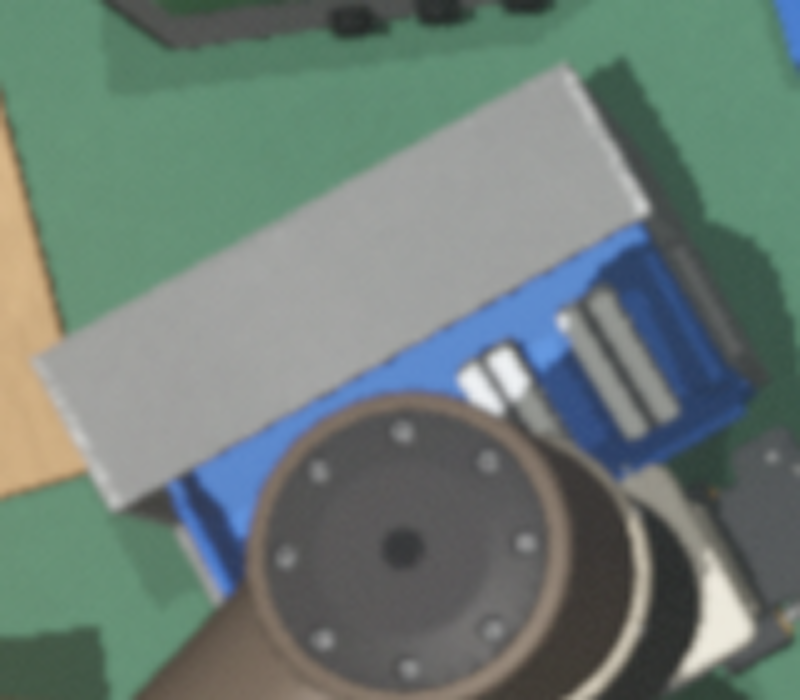

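```bash
python3 - <<'E'
from h import *
t=Cam("scene"); t.save("s3.png",(350,70,470,230),4)
C=t.cloud(); 
# points in cabinet frame
c,s_=np.cos(np.radians(CYAW)),np.sin(np.radians(CYAW)); Rm=np.array([[c,s_],[-s_,c]])
L=C.copy(); L[...,:2]=(C[...,:2]-PIV)@Rm.T
im=t.img.astype(int); blue=(im[...,0]>im[...,2]+40)&(im[...,0]>im[...,1]+20)
for u,v in [(355+0,95)]: pass
m=blue&(abs(L[...,1])<0.14)&(L[...,2]>0.06)&(L[...,0]<0.1)&(L[...,0]>-.15)
q=L[m]; print(len(q)); 
for a in np.arange(-.1,.1,.01):
    k=q[abs(q[:,0]-a)<.005]
    if len(k): print(round(a,3),len(k),k[:,2].min().round(3),k[:,2].max().round(3), np.median(k[:,2]).round(3))
E
```

```text
2122
-0.03 186 0.144 0.165 0.156
-0.02 179 0.118 0.148 0.135
-0.01 184 0.087 0.134 0.11
-0.0 169 0.066 0.139 0.093
0.01 180 0.061 0.138 0.081
0.02 171 0.066 0.136 0.077
0.03 172 0.068 0.133 0.084
0.04 167 0.069 0.135 0.084
0.05 163 0.076 0.135 0.087
0.06 161 0.08 0.134 0.09
0.07 207 0.085 0.193 0.094
0.08 182 0.085 0.127 0.095
0.09 1 0.091 0.091 0.091
```

View pics/s3.png

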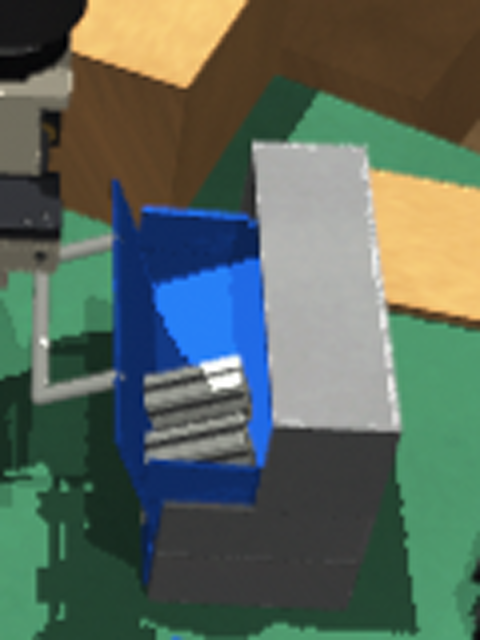

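```bash
python3 - <<'E'
from h import *
P=cab(-0.062,0.004); go(*P,0.2,CYAW,"above"); go(*P,0.1165,CYAW,"down")
for th in np.arange(0.35,0.751,0.05):
    x=-0.055*np.cos(th)-0.1*np.sin(th); z=0.1*np.cos(th)-0.055*np.sin(th)+.06
    print(round(th,2),"dx",round(x+.0155+.062,3),"dy",round(-(z-0.016-.1165),3))
E
```

```text
above shift [0.0612 0.0544 0.0631] turn 0.0
down shift [0.0612 0.1379 0.0631] turn 0.0
0.35 dx -0.008 dy -0.003
0.4 dx -0.012 dy 0.002
0.45 dx -0.016 dy 0.006
0.5 dx -0.019 dy 0.011
0.55 dx -0.022 dy 0.016
0.6 dx -0.024 dy 0.021
0.65 dx -0.027 dy 0.026
0.7 dx -0.029 dy 0.031
0.75 dx -0.031 dy 0.037
```

>>> {"method": "apply_moves", "body": {
  "rows": [
    [[0.061,0.03,0.063],0],
    [[0.061,0.054,0.063],0],
    [[0.061,0.054,0.063],0],
    [[0.061,0.054,0.063],0],
    [[0.061,0.09,0.063],0],
    [[0.061,0.12,0.063],0],
    [[0.061,0.138,0.063],0],
    [[0.061,0.138,0.063],0],
    [[0.061,0.138,0.063],0]
  ],
  "gripper": 0
}}

```text
time_s: 8.07
tcp_pos: [0.4597, 0.2888, 0.1838]
eef_rot: [-90.0, -0.1, 29.9]
contact_force: [-0.4, -0.9, -0.0]
gripper_width: 0.0005
```

>>> {"method": "apply_moves", "body": {
  "rows": [
    [[-0.008,-0.003,0],0],
    [[-0.012,0.002,0],0],
    [[-0.016,0.006,0],0],
    [[-0.019,0.011,0],0],
    [[-0.022,0.016,0],0],
    [[-0.024,0.021,0],0],
    [[-0.027,0.026,0],0],
    [[-0.03,0.031,0],0],
    [[-0.032,0.034,0],0],
    [[-0.034,0.034,0],0],
    [[-0.034,0.034,0],0]
  ]
}}

```text
time_s: 9.45
tcp_pos: [0.4361, 0.2773, 0.1531]
eef_rot: [-89.8, -1.1, 30.1]
contact_force: [23.6, 5.7, -1.8]
gripper_width: 0.0005
```

```bash
python3 - <<'E'
from h import *
st(); t=Cam("scene"); t.save("s4.png",(350,70,470,230),4)
E
```

```text
t 9.45 tip [0.4371 0.2782 0.0875] rot [-89.8  -1.1  30.1] F [23.6  5.7 -1.8] w 0.0005
```

View pics/s4.png

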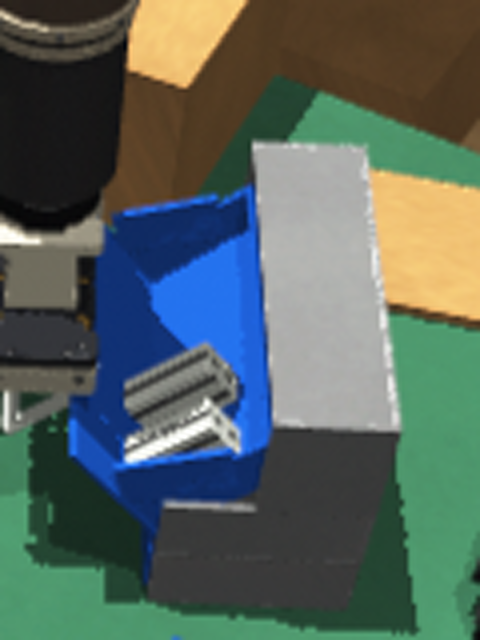

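>>> {"method": "apply_moves", "body": {
  "rows": [
    [[0.006,0,0],0],
    [[0.013,0,0],0],
    [[0.013,0,0],0],
    [[0.013,0,0],0]
  ]
}}

```text
time_s: 10.0
tcp_pos: [0.4405, 0.2776, 0.1479]
eef_rot: [-90.0, 0.1, 29.9]
contact_force: [-0.0, -0.4, 0.5]
gripper_width: 0.0004
```

>>> {"method": "apply_moves", "body": {
  "rows": [
    [[0,-0.015,0],0],
    [[0,-0.03,0],0],
    [[0,-0.06,0],0],
    [[0,-0.11,0],0],
    [[0,-0.16,0],0],
    [[-0.06,-0.18,-0.04],0],
    [[-0.06,-0.18,-0.1],0],
    [[-0.06,-0.18,-0.12],0],
    [[-0.06,-0.18,-0.12],0],
    [[-0.06,-0.18,-0.12],0]
  ]
}}

```text
time_s: 11.25
tcp_pos: [0.4486, 0.1442, 0.3289]
eef_rot: [-90.0, -0.1, 29.9]
contact_force: [0.2, -0.1, 0.5]
gripper_width: 0.0002
```

```bash
python3 - <<'E'
from h import *
st(); t=Cam("scene"); t.save("s5.png",(350,70,470,230),4)
t=Cam("top"); t.save("t5.png",(80,140,240,280),5)
E
```

```text
t 11.25 tip [0.4486 0.1442 0.2633] rot [-90.   -0.1  29.9] F [ 0.2 -0.1  0.5] w 0.0002
```

View pics/s5.png

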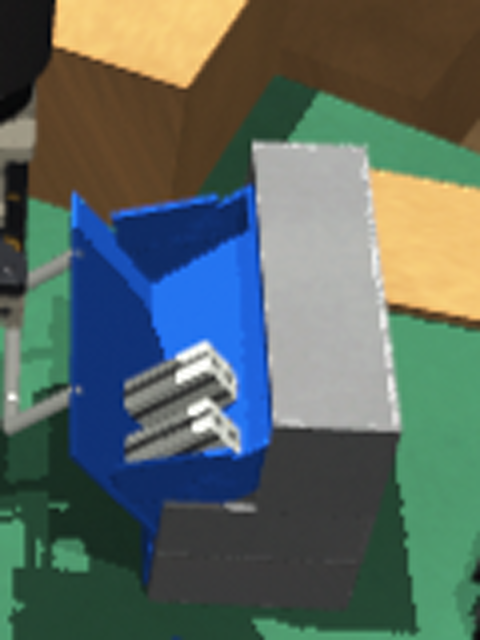

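View pics/t5.png

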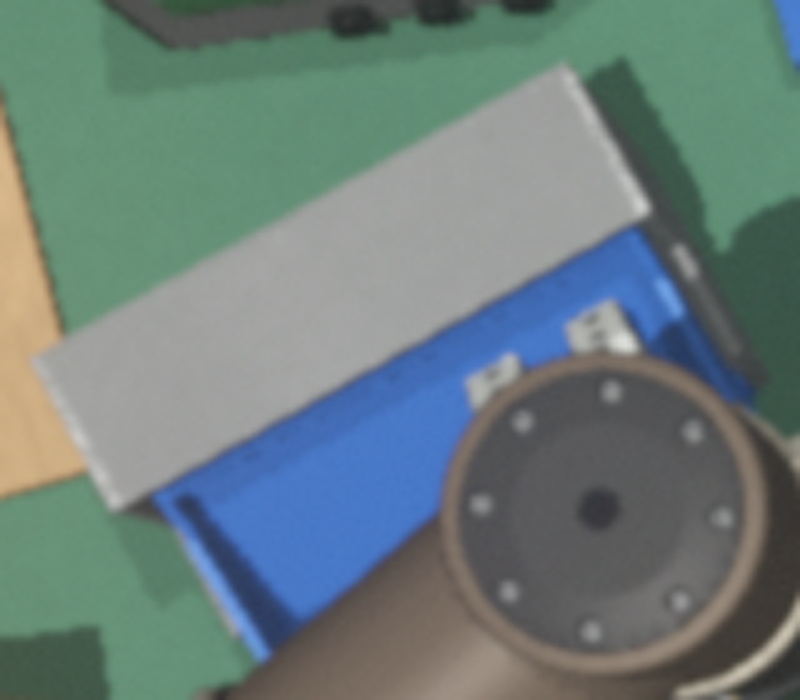

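```bash
python3 - <<'E'
from h import *
t=Cam("top"); s=Cam("scene")
c,s_=np.cos(np.radians(CYAW)),np.sin(np.radians(CYAW)); Rm=np.array([[c,s_],[-s_,c]])
def loc(P): return np.r_[Rm@(P[:2]-PIV),P[2]].round(4)
for n,u,v in [("R front",671,451),("L front",569,504)]: print(n,loc(t.plane(80+u/5,140+v/5,.098)))
for n,u,v in [("R back",593,336),("L back",488,390)]: print(n,loc(t.plane(80+u/5,140+v/5,.1427)))
# scene: back top edges (s5 4x, off 350,70)
for n,pts in [("Lb",[(178,380),(207,342)]),("Rb",[(192,425),(214,402)])]:
    for (u,v) in pts: print(n,loc(s.plane(350+u/4,70+v/4,.1427)),loc(s.depth(350+u/4,70+v/4)))
E
```

```text
R front [-0.0233 -0.0853  0.098 ]
L front [-0.0215 -0.0287  0.098 ]
R back [ 0.036  -0.0838  0.1427]
L back [ 0.038  -0.0273  0.1427]
Lb [ 0.0135 -0.0572  0.1427] [-0.1316 -1.0579  1.1542]
Lb [ 0.0348 -0.0185  0.1427] [0.0419 0.0258 0.0995]
Rb [ 0.0221 -0.0991  0.1427] [ 0.0235 -0.0903  0.1334]
Rb [ 0.0378 -0.0765  0.1427] [ 0.0435 -0.0434  0.1086]
```

```bash
python3 - <<'E'
from h import *
go(*cab(-.18,-.057),.25,CYAW)
E
```

```text
shift [-0.0371  0.0126  0.059 ] turn 0.1
```

>>> {"method": "apply_moves", "body": {
  "rows": [
    [[-0.037,0.013,0.059],0],
    [[-0.037,0.013,0.059],0],
    [[-0.037,0.013,0.059],0],
    [[-0.037,0.013,0.059],0],
    [[-0.037,0.013,0.059],0]
  ],
  "gripper": 0.39
}}

```text
time_s: 12.08
tcp_pos: [0.3878, 0.1767, 0.3152]
eef_rot: [-90.0, 0.0, 29.8]
contact_force: [1.0, 0.6, -0.2]
gripper_width: 0.0341
```

```bash
python3 - <<'E'
from h import *
st(); w=Cam("wrist"); w.save("w3.png")
E
```

```text
t 12.07 tip [0.3878 0.1766 0.2496] rot [-90.    0.   29.8] F [ 1.   0.6 -0.2] w 0.0341
```

View pics/w3.png

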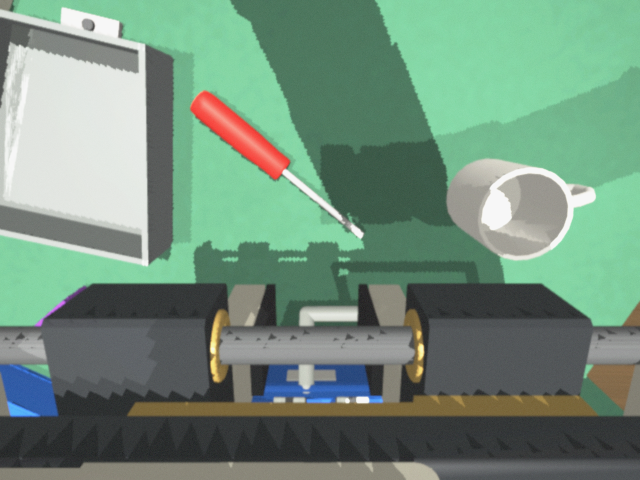

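```bash
python3 - <<'E'
from h import *
w=Cam("wrist")
c,s_=np.cos(np.radians(CYAW)),np.sin(np.radians(CYAW)); Rm=np.array([[c,s_],[-s_,c]])
# recompute w2 pose
M=capture("wrist")["mount"]
def ray(tcp,yaw,u,v,z):
    T=np.eye(4);T[:3,:3]=R.from_euler('xyz',[-90,0,yaw],degrees=True).as_matrix();T[:3,3]=tcp
    G=T@M; d=G[:3,:3]@np.linalg.inv(w.K)@[u,v,1.]; P=G[:3,3]+d*(z-G[2,3])/d[2]; return np.r_[Rm@(P[:2]-PIV),z].round(4)
for u in (289.5,355.5):
  for z in (.11,.13): print(u,z,ray([.4371,.2033,.32],29.8,u,385,z))
for u,v in [(306,285),]: print(ray([.4371,.2033,.32],29.8,u,v,.13))
for u,v in [(201,203),(446,203)]: print(ray([.4936,.3048,.3052],30,u,v,.16))
E
```

```text
289.5 0.11 [ 0.0168 -0.0825  0.11  ]
289.5 0.13 [ 0.0025 -0.0809  0.13  ]
355.5 0.11 [ 0.0169 -0.0265  0.11  ]
355.5 0.13 [ 0.0026 -0.0286  0.13  ]
[-0.0825 -0.067   0.13  ]
[-0.0527 -0.0669  0.16  ]
[-0.0529  0.0763  0.16  ]
```

```bash
python3 - <<'E'
from h import *
go(*cab(.011,-.0833),.21,CYAW); go(*cab(.011,-.0833),.098,CYAW)
E
```

```text
shift [ 0.1908  0.0394 -0.025 ] turn -0.1
 shift [ 0.1909  0.1514 -0.025 ] turn -0.1
```

>>> {"method": "apply_moves", "body": {
  "rows": [
    [[0.05,0,-0.025],0],
    [[0.1,0,-0.025],0],
    [[0.15,0.02,-0.025],0],
    [[0.191,0.04,-0.025],0],
    [[0.191,0.04,-0.025],0],
    [[0.191,0.04,-0.025],0],
    [[0.191,0.07,-0.025],0],
    [[0.191,0.09,-0.025],0],
    [[0.191,0.1,-0.025],0],
    [[0.191,0.1,-0.025],0]
  ]
}}

```text
time_s: 13.48
tcp_pos: [0.565, 0.2501, 0.2158]
eef_rot: [-90.0, -0.0, 29.9]
contact_force: [-0.2, -0.1, -0.1]
gripper_width: 0.0338
```

```bash
python3 - <<'E'
from h import *
st(); w=Cam("wrist"); w.save("w4.png"); s=Cam("scene"); s.save("s6.png",(350,70,470,230),4)
go(*cab(.011,-.0833),.098,CYAW)
E
```

```text
t 13.47 tip [0.565  0.2501 0.1502] rot [-90.   -0.   29.9] F [-0.2 -0.1 -0.1] w 0.0338
 shift [-0.0005  0.0529 -0.0006] turn 0.0
```

View pics/w4.png

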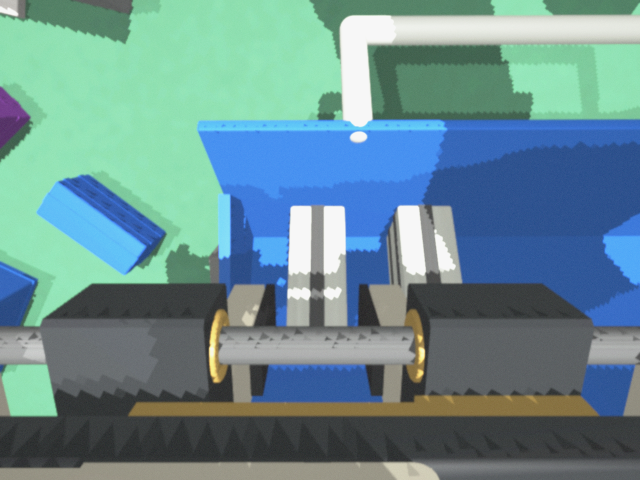

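View pics/s6.png

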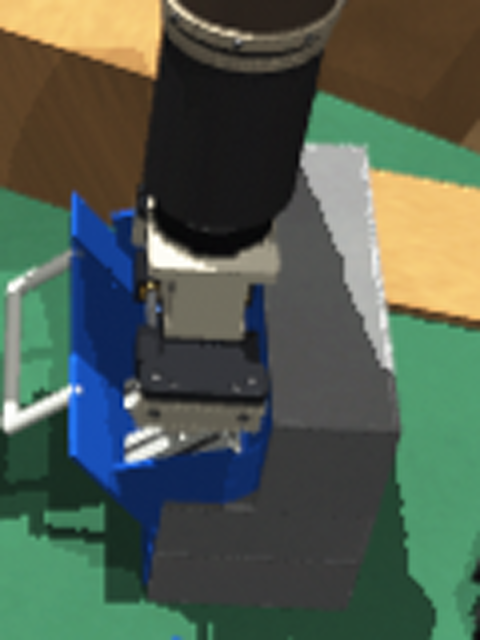

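>>> {"method": "apply_moves", "body": {
  "rows": [
    [[0,0.02,0],0],
    [[0,0.04,0],0],
    [[0,0.052,0],0],
    [[0,0.052,0],0],
    [[0,0.052,0],0]
  ]
}}

```text
time_s: 14.2
tcp_pos: [0.5657, 0.2506, 0.1641]
eef_rot: [-90.0, -0.1, 29.9]
contact_force: [0.6, 0.5, 0.4]
gripper_width: 0.0342
```

>>> {"method": "apply_moves", "body": {
  "rows": [
    [[0,0,0],0],
    [[0,0,0],0],
    [[0,0,0],0],
    [[0,0,0],0],
    [[0,0,0],0]
  ],
  "gripper": 0,
  "grip_force": 35
}}

```text
time_s: 14.82
tcp_pos: [0.5656, 0.2505, 0.164]
eef_rot: [-90.0, -0.1, 29.9]
contact_force: [-1.9, 0.9, 5.7]
gripper_width: 0.0277
```

>>> {"method": "apply_moves", "body": {
  "rows": [
    [[0,-0.02,0],0],
    [[0,-0.04,0],0],
    [[0,-0.08,0],0],
    [[0,-0.13,0],0],
    [[0,-0.16,0],0],
    [[0,-0.16,0],0],
    [[0,-0.16,0],0]
  ]
}}

```text
time_s: 15.7
tcp_pos: [0.5646, 0.2501, 0.3219]
eef_rot: [-90.0, 0.1, 29.9]
contact_force: [0.0, 0.4, -2.5]
gripper_width: 0.0277
```

```bash
python3 - <<'E'
from h import *
st(); w=Cam("wrist"); w.save("w5.png"); t=Cam("top"); t.save("t6.png",(200,120,500,340),2.6)
E
```

```text
t 15.7 tip [0.5645 0.25   0.2563] rot [-90.    0.1  29.9] F [ 0.   0.4 -2.5] w 0.0277
```

View pics/w5.png

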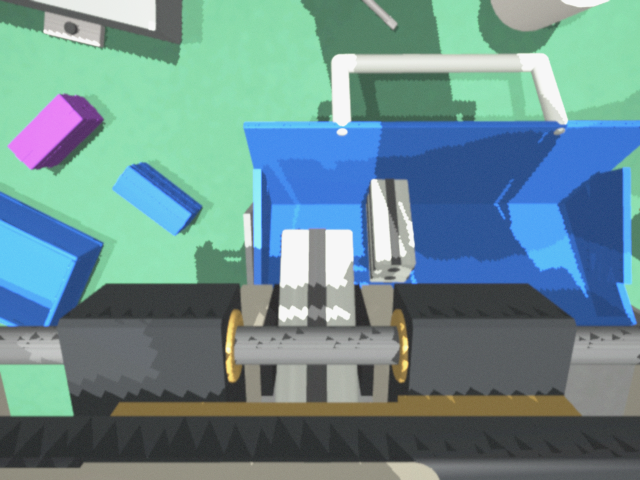

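View pics/t6.png

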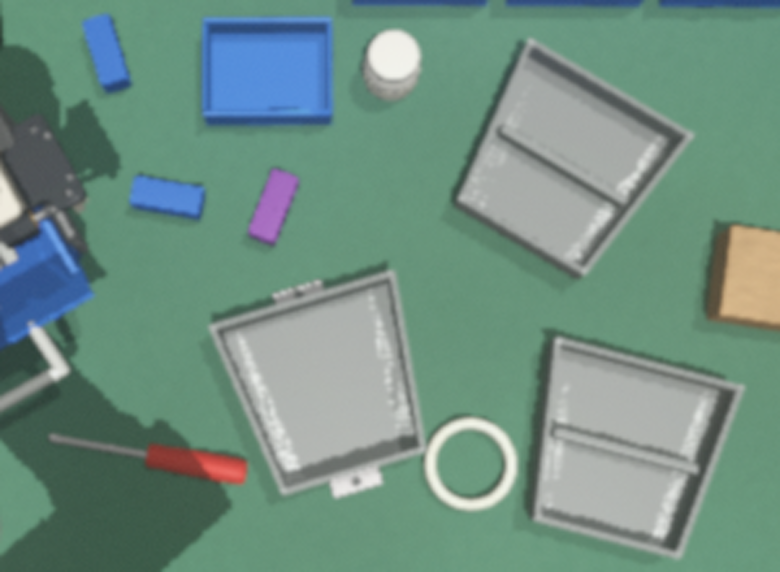

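```bash
cat >> h.py <<'E'
DP=np.array([0.4447,-0.0477]); DY=17.2
def deep(x,y):
    c,s_=np.cos(np.radians(DY)),np.sin(np.radians(DY)); return DP+[c*x-s_*y,s_*x+c*y]
E
python3 - <<'E'
from h import *
P=deep(-.005,-.033); print(P); go(*P,.2,DY); go(*P,.045,DY)
E
```

```text
[ 0.44968197 -0.08070273]
 shift [-0.2643  0.0566 -0.2294] turn 12.7
 shift [-0.2638  0.2116 -0.2294] turn 12.7
```

>>> {"method": "apply_moves", "body": {
  "rows": [
    [[-0.044,0,-0.038],3],
    [[-0.088,0,-0.076],6],
    [[-0.132,0,-0.115],9],
    [[-0.176,0.02,-0.153],12.7],
    [[-0.22,0.04,-0.19],12.7],
    [[-0.264,0.056,-0.229],12.7],
    [[-0.264,0.056,-0.229],12.7],
    [[-0.264,0.056,-0.229],12.7],
    [[-0.264,0.056,-0.229],12.7]
  ]
}}

```text
time_s: 16.92
tcp_pos: [0.451, -0.0791, 0.2671]
eef_rot: [-90.0, -0.0, 17.2]
contact_force: [0.4, 0.6, -1.0]
gripper_width: 0.0276
```

```bash
python3 - <<'E'
from h import *
st(); w=Cam("wrist"); w.save("w6.png"); P=deep(-.005,-.033);go(*P,.045,DY)
E
```

```text
t 16.93 tip [ 0.451  -0.0791  0.2015] rot [-90.   -0.   17.2] F [ 0.4  0.6 -1. ] w 0.0276
 shift [-0.0018  0.1566 -0.0013] turn 0.1
```

View pics/w6.png

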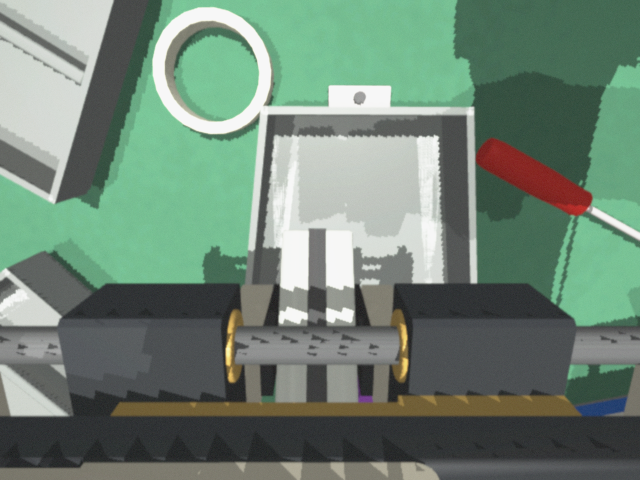

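```bash
python3 - <<'E'
from h import *
w=Cam("wrist")
a=w.plane(262,108,.065);b=w.plane(474,108,.065);m=(a+b)/2;d=(b-a)
print(a,b,np.linalg.norm(d), np.degrees(np.arctan2(d[1],d[0]))-90)
c,s_=np.cos(np.radians(DY)),np.sin(np.radians(DY)); Rm=np.array([[c,s_],[-s_,c]])
print("local of narrow mid",Rm@(m[:2]-DP))
E
```

```text
[ 0.38225082 -0.13905084  0.065     ] [ 0.33949168 -0.00117874  0.065     ] 0.14435047754363434 17.230559054981796
local of narrow mid [-0.08670803  0.00337647]
```

>>> {"method": "apply_moves", "body": {
  "rows": [
    [[0,0.05,0],0],
    [[0,0.1,0],0],
    [[0,0.14,0],0],
    [[0,0.155,0],0],
    [[0,0.16,0],0],
    [[0,0.164,0],0],
    [[0,0.166,0],0],
    [[0,0.166,0],0]
  ]
}}

```text
time_s: 18.02
tcp_pos: [0.451, -0.0796, 0.1018]
eef_rot: [-90.0, -0.1, 17.2]
contact_force: [0.1, 0.1, -1.3]
gripper_width: 0.0277
```

```bash
python3 - <<'E'
from h import *
st()
E
```

```text
t 18.02 tip [ 0.4511 -0.0796  0.0362] rot [-90.   -0.1  17.2] F [ 0.1  0.1 -1.3] w 0.0277
```

Lower grip force and press gently to rotate it flat.

>>> {"method": "apply_moves", "body": {
  "rows": [
    [[0,0.003,0],0],
    [[0,0.006,0],0],
    [[0,0.009,0],0],
    [[0,0.012,0],0],
    [[0,0.014,0],0],
    [[0,0.014,0],0]
  ],
  "grip_force": 5
}}

```text
time_s: 18.77
tcp_pos: [0.4527, -0.0792, 0.0883]
eef_rot: [-90.0, -0.3, 17.2]
contact_force: [2.2, 2.8, 2.8]
gripper_width: 0.0277
```

```bash
python3 - <<'E'
from h import *
st(); w=Cam("wrist"); w.save("w7.png")
E
```

```text
t 18.77 tip [ 0.453  -0.0792  0.0227] rot [-90.   -0.3  17.2] F [2.2 2.8 2.8] w 0.0277
```

View pics/w7.png

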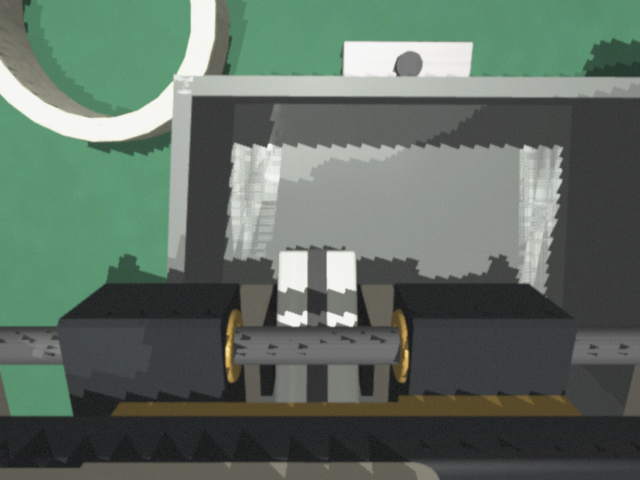

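>>> {"method": "apply_moves", "body": {
  "rows": [
    [[0,0.002,0],0],
    [[0,0.002,0],0],
    [[0,0,0],0],
    [[0,-0.02,0],0],
    [[0,-0.06,0],0],
    [[0,-0.11,0],0],
    [[0,-0.16,0],0],
    [[0,-0.2,0],0],
    [[0.05,-0.2,0],0],
    [[0.06,-0.2,0],0],
    [[0.06,-0.2,0],0]
  ],
  "gripper": 0.4
}}

```text
time_s: 20.2
tcp_pos: [0.5076, -0.062, 0.2862]
eef_rot: [-90.0, 0.1, 17.2]
contact_force: [-1.2, -0.8, 0.3]
gripper_width: 0.0352
```

```bash
python3 - <<'E'
from h import *
st(); w=Cam("wrist"); w.save("w8.png")
E
```

```text
t 20.2 tip [ 0.5074 -0.062   0.2206] rot [-90.    0.1  17.2] F [-1.2 -0.8  0.3] w 0.0352
```

View pics/w8.png

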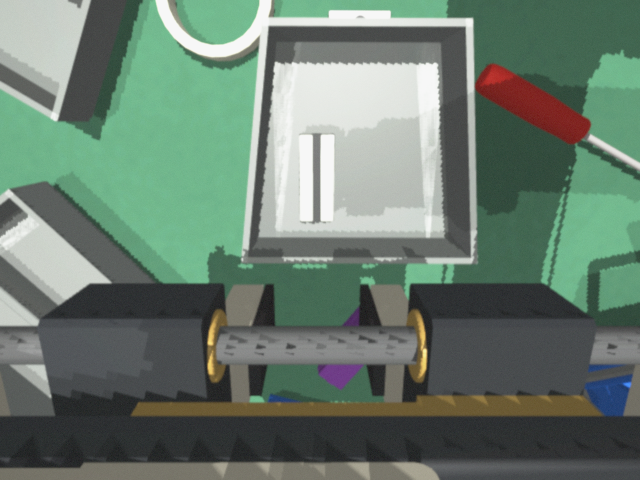

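```bash
python3 - <<'E'
from h import *
w=Cam("wrist")
# order wide(+x,+y), wide(+x,-y), nar(-x,-y), nar(-x,+y); image right=+y, down=+x
print(trap([w.plane(u,v,.065) for u,v in [(477,263),(242,263),(261,18),(474,18)]]))
w.save("w8c.png",(230,5,490,275),3)
go(*cab(.011,-.027),.21,CYAW)
E
```

```text
(array([ 0.44456381, -0.04493638]), np.float64(17.06503508451239), array([0.00069407, 0.00043433, 0.00055215, 0.00074199]))
 shift [0.1359 0.0108 0.3357] turn -12.7
```

View pics/w8c.png

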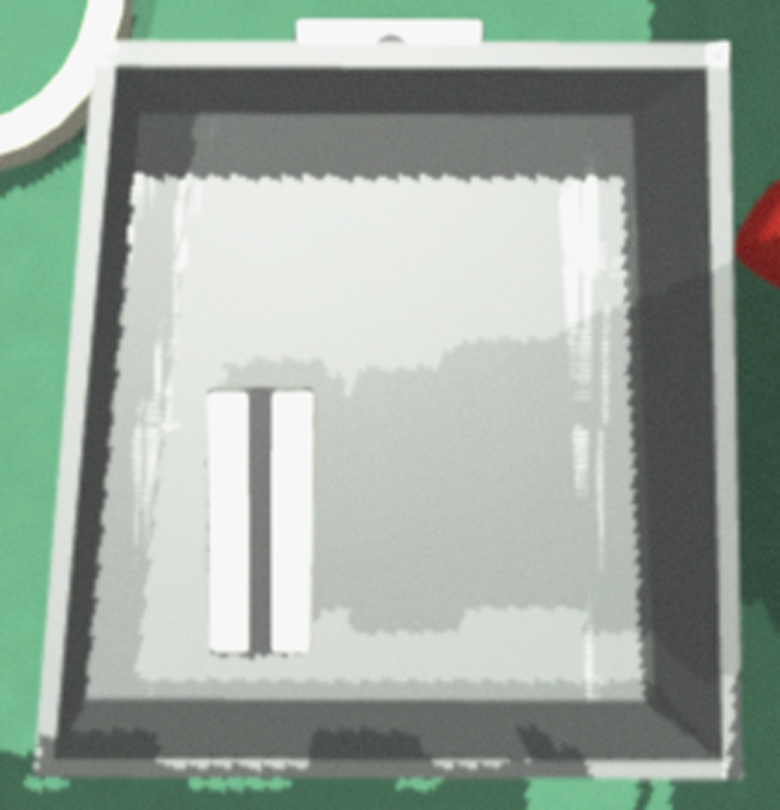

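```bash
sed -i 's/^DP=.*/DP=np.array([0.4446,-0.0449]); DY=17.1/' h.py
```

>>> {"method": "apply_moves", "body": {
  "rows": [
    [[0.023,0,0.056],-4],
    [[0.046,0,0.112],-8],
    [[0.069,0,0.168],-12.7],
    [[0.092,0,0.224],-12.7],
    [[0.115,0.01,0.28],-12.7],
    [[0.136,0.01,0.336],-12.7],
    [[0.136,0.03,0.336],-12.7],
    [[0.136,0.05,0.336],-12.7],
    [[0.136,0.07,0.336],-12.7],
    [[0.136,0.07,0.336],-12.7],
    [[0.136,0.07,0.336],-12.7]
  ]
}}

```text
time_s: 21.68
tcp_pos: [0.5386, 0.2989, 0.2181]
eef_rot: [-90.0, -0.0, 29.9]
contact_force: [-0.2, -0.3, -0.7]
gripper_width: 0.0347
```

```bash
python3 - <<'E'
from h import *
st(); w=Cam("wrist"); w.save("w9.png");go(*cab(.011,-.027),.098,CYAW)
E
```

```text
t 21.68 tip [0.5386 0.2989 0.1525] rot [-90.   -0.   29.9] F [-0.2 -0.3 -0.7] w 0.0347
 shift [-0.0014  0.0547  0.0002] turn -0.0
```

View pics/w9.png

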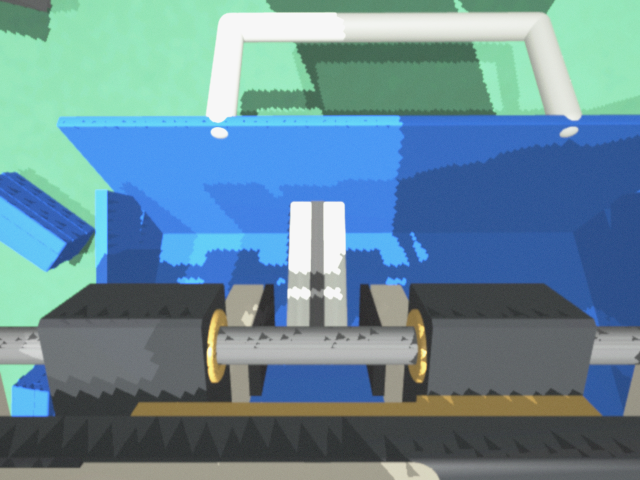

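Centred again, and the bin holds only this one block. Descend and grip.

>>> {"method": "apply_moves", "body": {
  "rows": [
    [[-0.001,0.02,0],0],
    [[-0.001,0.04,0],0],
    [[-0.001,0.054,0],0],
    [[-0.001,0.054,0],0],
    [[-0.001,0.054,0],0]
  ]
}}

```text
time_s: 22.35
tcp_pos: [0.538, 0.2989, 0.164]
eef_rot: [-90.0, -0.1, 29.9]
contact_force: [-0.1, -0.5, 0.4]
gripper_width: 0.0348
```

>>> {"method": "apply_moves", "body": {
  "rows": [
    [[0,0,0],0],
    [[0,0,0],0],
    [[0,0,0],0],
    [[0,0,0],0],
    [[0,0,0],0]
  ],
  "gripper": 0,
  "grip_force": 35
}}

```text
time_s: 22.98
tcp_pos: [0.5379, 0.2989, 0.164]
eef_rot: [-90.0, -0.1, 29.9]
contact_force: [-0.1, -0.5, 6.3]
gripper_width: 0.0278
```

>>> {"method": "apply_moves", "body": {
  "rows": [
    [[0,-0.02,0],0],
    [[0,-0.04,0],0],
    [[0,-0.08,0],0],
    [[0,-0.13,0],0],
    [[0,-0.16,0],0],
    [[0,-0.16,0],0],
    [[0,-0.16,0],0]
  ]
}}

```text
time_s: 23.85
tcp_pos: [0.537, 0.2984, 0.322]
eef_rot: [-90.0, 0.1, 29.9]
contact_force: [0.4, -0.1, -2.0]
gripper_width: 0.0278
```

```bash
python3 - <<'E'
from h import *
st(); w=Cam("wrist"); w.save("w10.png");P=deep(-.005,.034); go(*P,.2,DY)
E
```

```text
t 23.85 tip [0.5369 0.2983 0.2564] rot [-90.    0.1  29.9] F [ 0.4 -0.1 -2. ] w 0.0278
 shift [-0.2483  0.0566 -0.2173] turn 12.8
```

View pics/w10.png

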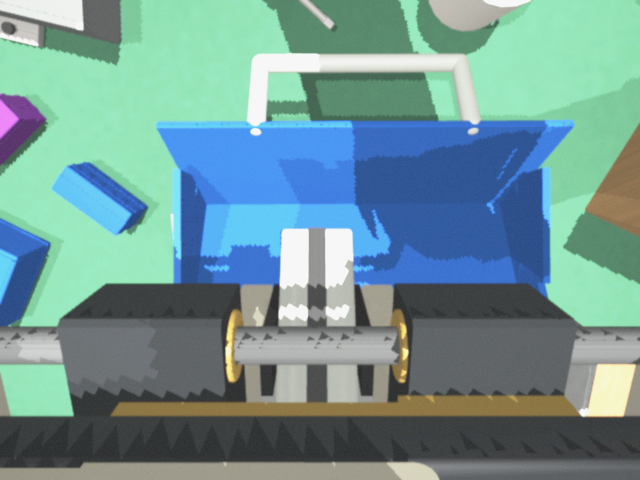

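Held; the bin is now empty. Carry to the tray's +y side.

>>> {"method": "apply_moves", "body": {
  "rows": [
    [[-0.041,0,-0.036],3],
    [[-0.082,0,-0.072],6],
    [[-0.124,0,-0.108],9],
    [[-0.165,0.02,-0.145],12.8],
    [[-0.207,0.04,-0.181],12.8],
    [[-0.248,0.056,-0.217],12.8],
    [[-0.248,0.056,-0.217],12.8],
    [[-0.248,0.056,-0.217],12.8],
    [[-0.248,0.056,-0.217],12.8]
  ]
}}

```text
time_s: 25.02
tcp_pos: [0.4312, -0.0124, 0.2671]
eef_rot: [-90.0, 0.0, 17.1]
contact_force: [-0.5, 0.7, -0.9]
gripper_width: 0.0278
```

```bash
python3 - <<'E'
from h import *
st(); w=Cam("wrist"); w.save("w11.png");P=deep(-.005,.034); go(*P,.036,DY)
E
```

```text
t 25.02 tip [ 0.4312 -0.0124  0.2015] rot [-90.    0.   17.1] F [-0.5  0.7 -0.9] w 0.0278
 shift [-0.0018  0.1656 -0.0011] turn 0.1
```

View pics/w11.png

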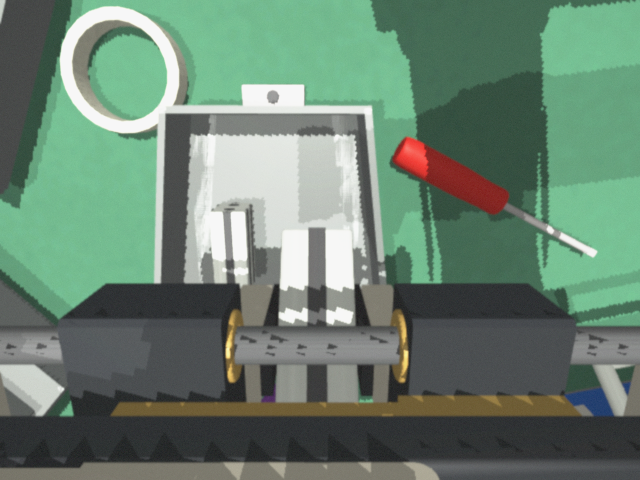

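>>> {"method": "apply_moves", "body": {
  "rows": [
    [[0,0.05,0],0],
    [[0,0.1,0],0],
    [[0,0.14,0],0],
    [[0,0.155,0],0],
    [[0,0.16,0],0],
    [[0,0.164,0],0],
    [[0,0.166,0],0],
    [[0,0.166,0],0]
  ]
}}

```text
time_s: 26.08
tcp_pos: [0.4312, -0.0128, 0.1017]
eef_rot: [-90.0, -0.1, 17.1]
contact_force: [-0.9, -0.0, 0.3]
gripper_width: 0.0273
```

>>> {"method": "apply_moves", "body": {
  "rows": [
    [[0,0.003,0],0],
    [[0,0.006,0],0],
    [[0,0.009,0],0],
    [[0,0.012,0],0],
    [[0,0.014,0],0],
    [[0,0.014,0],0]
  ],
  "grip_force": 5
}}

```text
time_s: 26.82
tcp_pos: [0.4328, -0.0123, 0.0883]
eef_rot: [-90.0, -0.3, 17.1]
contact_force: [3.9, 1.3, 4.4]
gripper_width: 0.0279
```

>>> {"method": "apply_moves", "body": {
  "rows": [
    [[0,0.002,0],0],
    [[0,0.002,0],0],
    [[0,0,0],0],
    [[0,-0.02,0],0],
    [[0,-0.06,0],0],
    [[0,-0.11,0],0],
    [[0,-0.16,0],0],
    [[0,-0.2,0],0],
    [[0.05,-0.2,-0.03],0],
    [[0.06,-0.2,-0.03],0],
    [[0.06,-0.2,-0.03],0]
  ],
  "gripper": 0.4
}}

```text
time_s: 28.2
tcp_pos: [0.4966, -0.0243, 0.2863]
eef_rot: [-90.0, 0.1, 17.0]
contact_force: [-0.0, 0.2, -0.7]
gripper_width: 0.0349
```

```bash
python3 - <<'E'
from h import *
st(); w=Cam("wrist"); w.save("w12.png")
t=Cam("top"); t.save("t7.png",(270,120,500,340),3.4)
E
```

```text
t 28.2 tip [ 0.4965 -0.0243  0.2207] rot [-90.    0.1  17. ] F [-0.   0.2 -0.7] w 0.0349
```

View pics/w12.png

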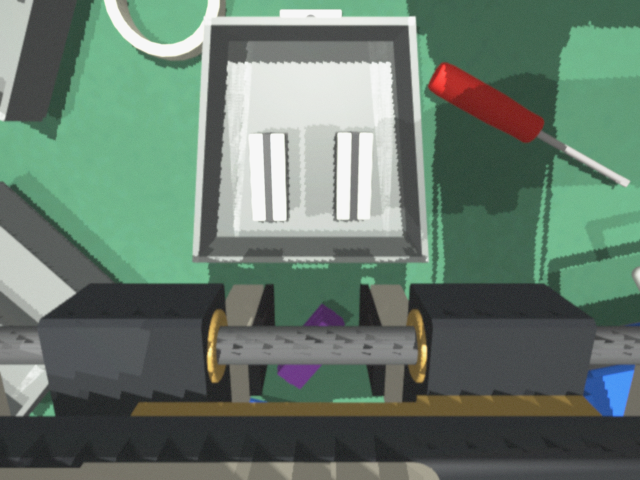

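View pics/t7.png

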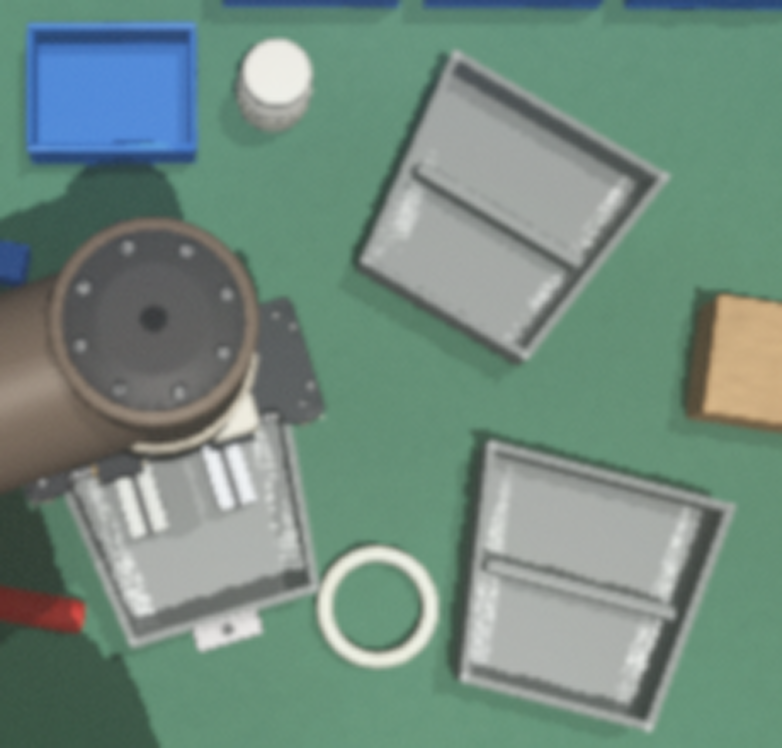

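```bash
python3 - <<'E'
from h import *
t=Cam("top"); print("mug",t.depth(181,322))
P=cab(-.132,-.01); go(*P,.2,CYAW); go(*P,.086,CYAW)
for th in np.r_[np.arange(0.7,0.0,-0.05),0,-.03]:
    x=-0.055*np.cos(th)-0.1*np.sin(th)+.002; z=0.1*np.cos(th)-0.055*np.sin(th)+.06
    print(round(th,2),"dx",round(x-.0155+.132,3),"dy",round(-(z-0.016-.086),3))
E
```

```text
mug [0.30751716 0.32833091 0.00626341]
 shift [-0.0085  0.0213  0.2811] turn -12.8
 shift [-0.0084  0.1353  0.2811] turn -12.8
0.7 dx 0.012 dy 0.001
0.65 dx 0.014 dy -0.004
0.6 dx 0.017 dy -0.009
0.55 dx 0.019 dy -0.015
0.5 dx 0.022 dy -0.019
0.45 dx 0.025 dy -0.024
0.4 dx 0.029 dy -0.029
0.35 dx 0.033 dy -0.033
0.3 dx 0.036 dy -0.037
0.25 dx 0.04 dy -0.041
0.2 dx 0.045 dy -0.045
0.15 dx 0.049 dy -0.049
0.1 dx 0.054 dy -0.052
0.05 dx 0.059 dy -0.055
0.0 dx 0.064 dy -0.058
-0.03 dx 0.067 dy -0.06
```

>>> {"method": "apply_moves", "body": {
  "rows": [
    [[-0.002,0,0.056],-4],
    [[-0.004,0,0.112],-8],
    [[-0.006,0,0.168],-12.8],
    [[-0.008,0,0.224],-12.8],
    [[-0.008,0.02,0.281],-12.8],
    [[-0.008,0.02,0.281],-12.8],
    [[-0.008,0.02,0.281],-12.8],
    [[-0.008,0.06,0.281],-12.8],
    [[-0.008,0.1,0.281],-12.8],
    [[-0.008,0.134,0.281],-12.8],
    [[-0.008,0.134,0.281],-12.8],
    [[-0.008,0.134,0.281],-12.8]
  ],
  "gripper": 0
}}

```text
time_s: 29.85
tcp_pos: [0.4075, 0.242, 0.1546]
eef_rot: [-90.0, -0.1, 29.8]
contact_force: [0.5, 0.4, 0.6]
gripper_width: 0.0004
```

```bash
python3 - <<'E'
from h import *
st(); P=cab(-.132,-.01);  go(*P,.086,CYAW)
w=Cam("wrist"); w.save("w13.png")
t=Cam("scene"); t.save("s7.png",(330,70,470,230),4)
E
```

```text
t 29.85 tip [0.4076 0.2421 0.089 ] rot [-90.   -0.1  29.8] F [0.5 0.4 0.6] w 0.0004
 shift [-0.0021  0.003   0.0012] turn -0.1
```

View pics/s7.png

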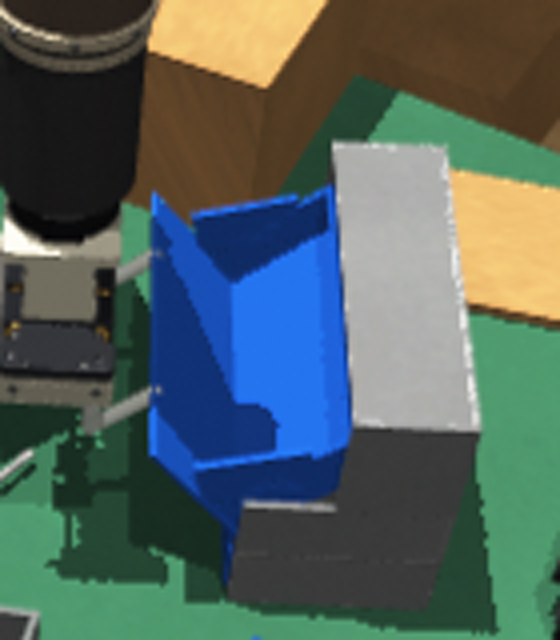

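View pics/w13.png

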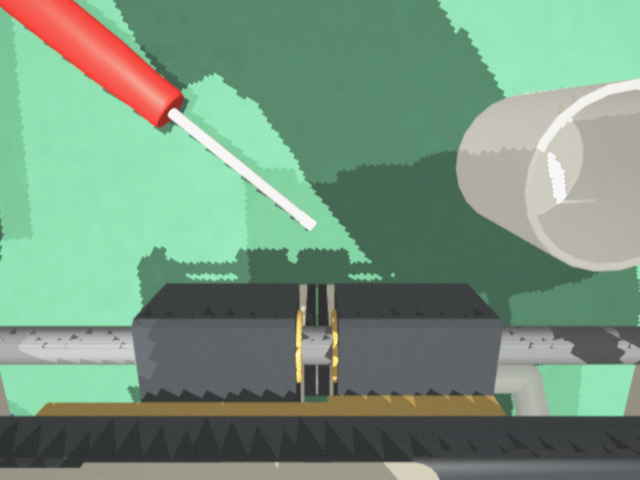

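>>> {"method": "apply_moves", "body": {
  "rows": [
    [[0.006,0.004,0],0],
    [[0.01,0.002,0],0],
    [[0.013,-0.003,0],0],
    [[0.016,-0.008,0],0],
    [[0.018,-0.013,0],0],
    [[0.021,-0.017,0],0],
    [[0.024,-0.022,0],0],
    [[0.028,-0.027,0],0],
    [[0.032,-0.031,0],0],
    [[0.035,-0.035,0],0],
    [[0.039,-0.039,0],0],
    [[0.044,-0.043,0],0],
    [[0.048,-0.047,0],0],
    [[0.053,-0.05,0],0],
    [[0.058,-0.053,0],0],
    [[0.063,-0.056,0],0],
    [[0.066,-0.057,0],0],
    [[0.066,-0.057,0],0]
  ]
}}

```text
time_s: 32.2
tcp_pos: [0.4613, 0.2726, 0.21]
eef_rot: [-90.1, 0.4, 29.8]
contact_force: [-15.0, -7.8, 11.5]
gripper_width: 0.0001
```

```bash
python3 - <<'E'
from h import *
st()
t=Cam("scene"); t.save("s8.png",(330,70,470,230),4)
t=Cam("top"); t.save("t8.png",(80,140,240,280),5)
E
```

```text
t 32.2 tip [0.4609 0.2722 0.1444] rot [-90.1   0.4  29.8] F [-15.   -7.8  11.5] w 0.0001
```

View pics/s8.png

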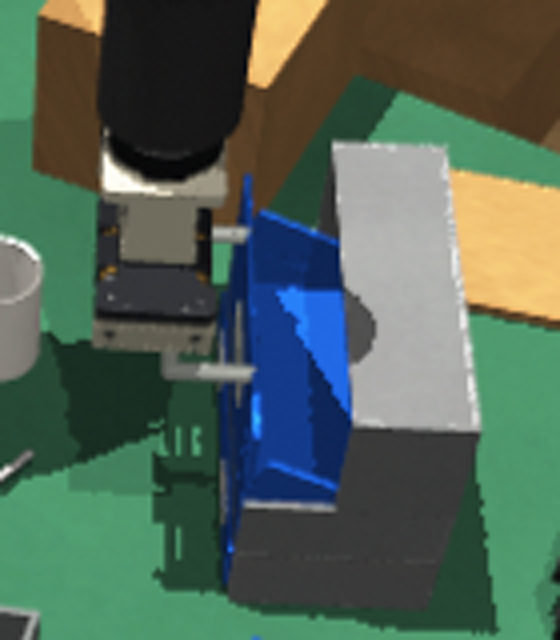

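View pics/t8.png

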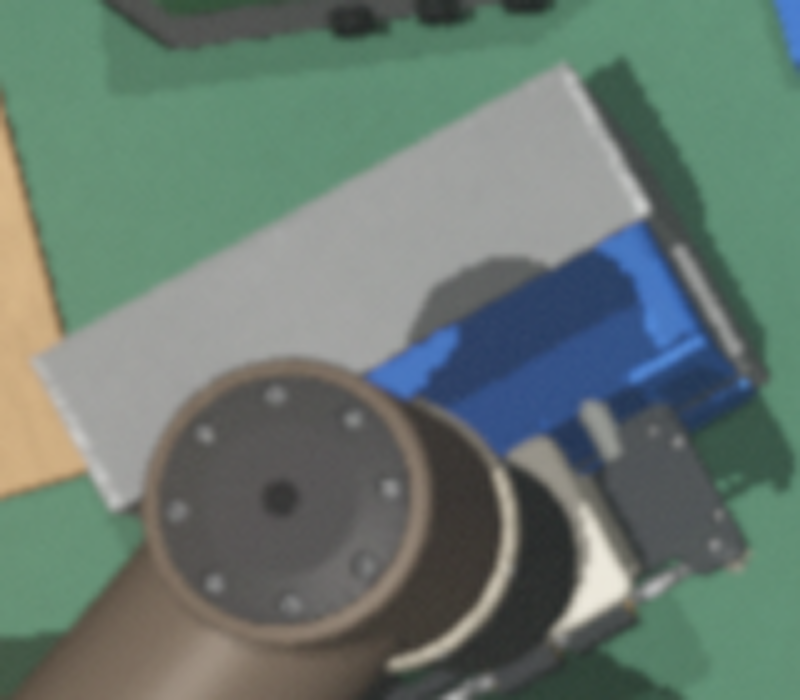

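>>> {"method": "apply_moves", "body": {
  "rows": [
    [[0.002,0,0],0],
    [[0.004,0,0],0],
    [[0.006,0,0],0],
    [[0.006,0,0],0]
  ]
}}

```text
time_s: 32.8
tcp_pos: [0.4621, 0.2728, 0.2098]
eef_rot: [-90.1, 1.0, 29.8]
contact_force: [-39.6, -12.5, 30.2]
gripper_width: 0.0005
```

>>> {"method": "apply_moves", "body": {
  "rows": [
    [[0.002,0,0],0],
    [[0.004,0,0],0],
    [[0.006,0,0],0],
    [[0.006,0,0],0]
  ]
}}

```text
time_s: 33.3
tcp_pos: [0.4629, 0.2732, 0.2097]
eef_rot: [-90.1, 1.6, 29.8]
contact_force: [-62.6, -17.6, 50.3]
gripper_width: 0.0008
```

>>> {"method": "apply_moves", "body": {
  "rows": [
    [[-0.008,0,0],0],
    [[-0.016,0,0],0],
    [[-0.024,0,0],0],
    [[-0.03,0,0],0],
    [[-0.03,-0.03,0],0],
    [[-0.03,-0.07,0],0],
    [[-0.03,-0.1,0],0],
    [[-0.03,-0.1,-0.06],0],
    [[-0.03,-0.1,-0.12],0],
    [[-0.03,-0.1,-0.18],0],
    [[-0.03,-0.1,-0.18],0],
    [[-0.03,-0.1,-0.18],0]
  ]
}}

```text
time_s: 34.8
tcp_pos: [0.5381, 0.1097, 0.31]
eef_rot: [-90.0, 0.0, 29.8]
contact_force: [-0.5, -0.0, -0.3]
gripper_width: 0.0002
```

```bash
python3 - <<'E'
from h import *
st()
t=Cam("scene"); t.save("s9.png",(330,70,470,230),4)
t=Cam("top"); t.save("t9.png",(80,140,240,280),5); t.save("t9b.png",(270,120,500,340),3.4)
w=Cam("wrist"); w.save("w14.png")
E
```

```text
t 34.8 tip [0.5381 0.1097 0.2444] rot [-90.    0.   29.8] F [-0.5 -0.  -0.3] w 0.0002
```

View pics/s9.png

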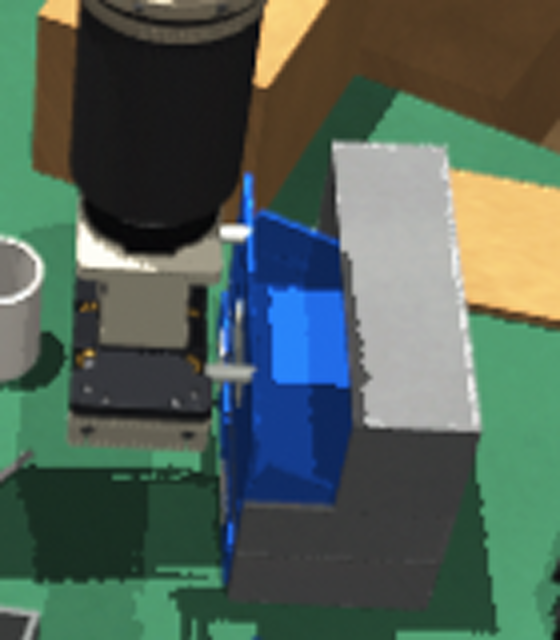

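View pics/t9.png

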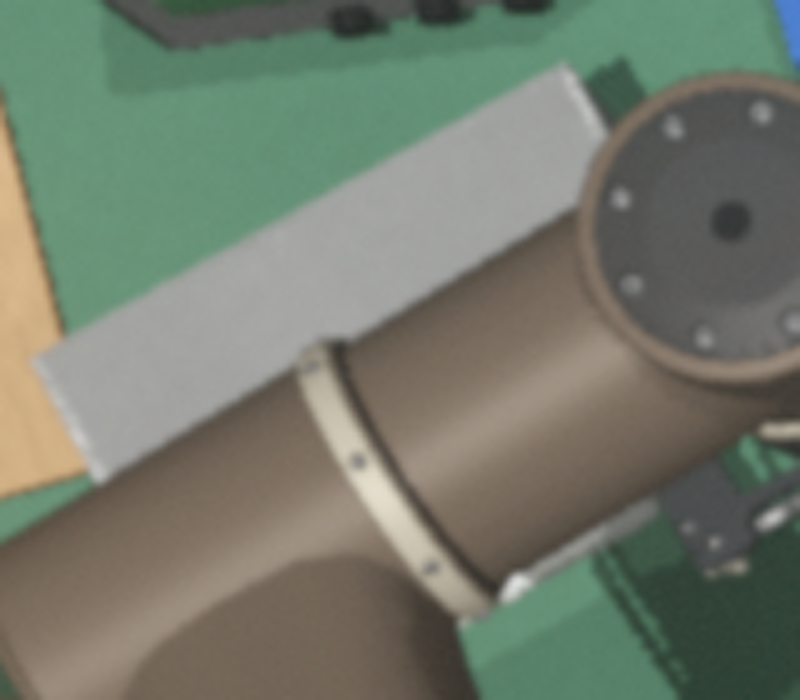

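View pics/t9b.png

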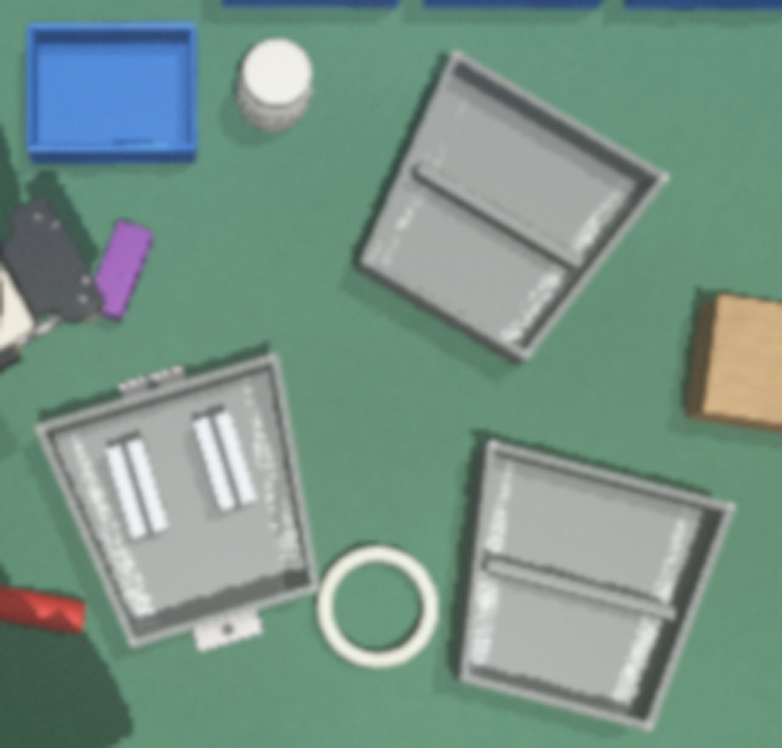

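```bash
cat >> h.py <<'E'
def loc2w(p,yaw,x,y):
    c,s_=np.cos(np.radians(yaw)),np.sin(np.radians(yaw)); return np.asarray(p)+[c*x-s_*y,s_*x+c*y]
E
python3 - <<'E'
from h import *
P=loc2w([.3826,-.3374],-15,0,.09); print(P); go(*P,.25,75)
E
```

```text
[ 0.40589371 -0.25046668]
 shift [-0.2947 -0.0054 -0.2473] turn -45.0
```

>>> {"method": "apply_moves", "body": {
  "rows": [
    [[-0.044,0,-0.037],-9],
    [[-0.088,0,-0.074],-18],
    [[-0.132,0,-0.111],-27],
    [[-0.176,0,-0.148],-36],
    [[-0.22,0,-0.185],-45],
    [[-0.264,0,-0.22],-45],
    [[-0.295,-0.005,-0.247],-45],
    [[-0.295,-0.005,-0.247],-45],
    [[-0.295,-0.005,-0.247],-45],
    [[-0.295,-0.005,-0.247],-45]
  ],
  "gripper": 0.4
}}

```text
time_s: 36.2
tcp_pos: [0.4058, -0.2501, 0.3152]
eef_rot: [-90.0, -0.0, 75.0]
contact_force: [-0.3, 0.3, -0.6]
gripper_width: 0.0349
```

```bash
python3 - <<'E'
from h import *
st()
w=Cam("wrist"); w.save("w15.png")
t=Cam("top"); t.save("t10.png",(80,140,240,280),5)
E
```

```text
t 36.2 tip [ 0.4058 -0.25    0.2496] rot [-90.  -0.  75.] F [-0.3  0.3 -0.6] w 0.0349
```

View pics/w15.png

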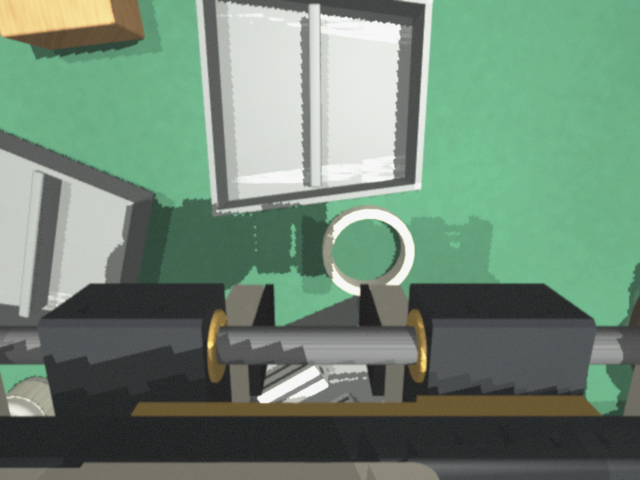

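View pics/t10.png

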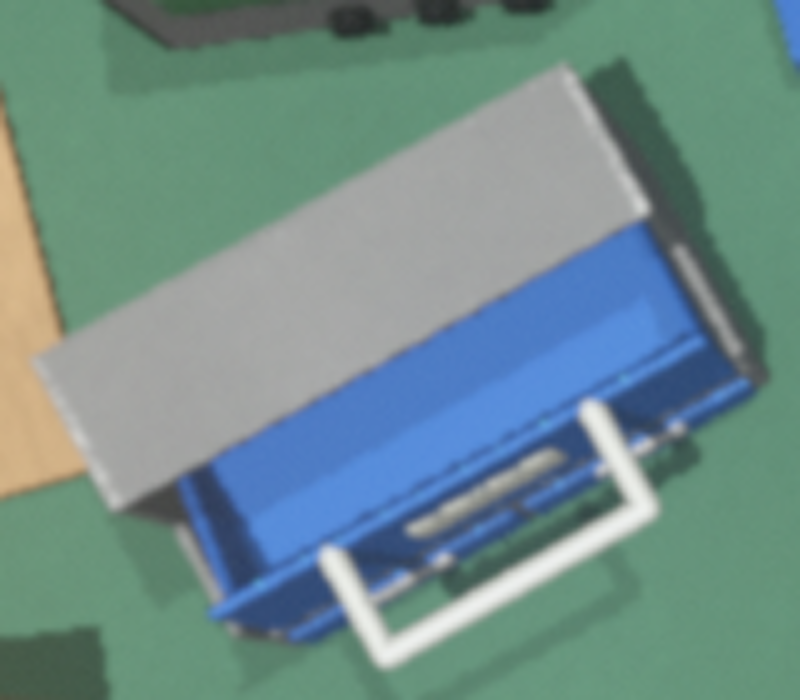

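```bash
python3 - <<'E'
from h import *
w=Cam("wrist"); w.save("w15c.png",(190,0,450,220),3)
E
```

```text
(no output)
```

View pics/w15c.png

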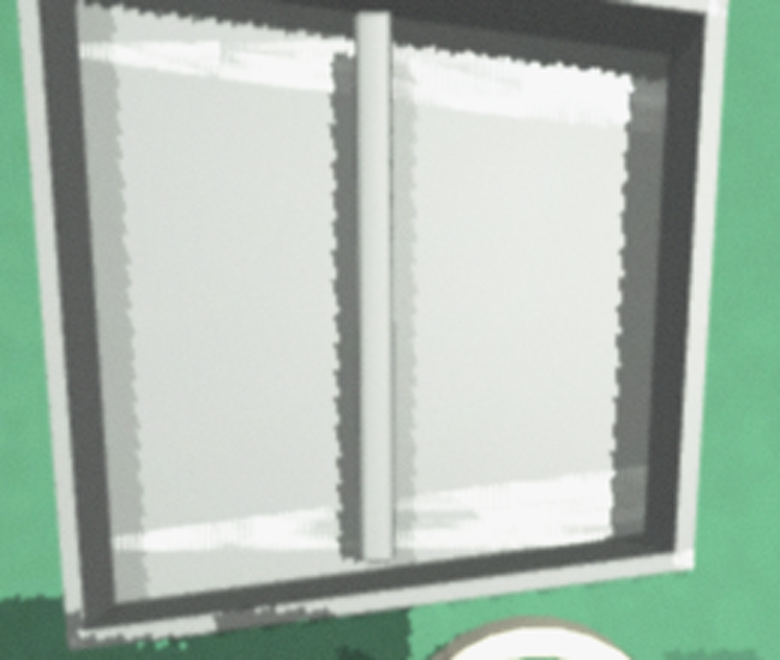

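```bash
python3 - <<'E'
from h import *
w=Cam("wrist")
a=w.plane(314.5,4,.047);b=w.plane(316,186,.047); d=b-a; yaw=np.degrees(np.arctan2(d[1],d[0]))-90
print("web",(a+b)/2,np.linalg.norm(d),yaw)
M=np.array([[89,95],[-89,72.5],[-89,-72.5]])/1e3
c=np.array([w.plane(190+u/3,v/3,.06)[:2] for u,v in [(72,645),(691,568),(725,5)]])
A=M-M.mean(0);B=c-c.mean(0); th=np.arctan2((A[:,0]*B[:,1]-A[:,1]*B[:,0]).sum(),(A*B).sum())
Rm=np.array([[np.cos(th),-np.sin(th)],[np.sin(th),np.cos(th)]]); t=c.mean(0)-Rm@M.mean(0)
print("rim",t,np.degrees(th),np.linalg.norm(M@Rm.T+t-c,axis=1))
P=(.3832,-.3362)
go(*t,.12,75); go(*t,.021,75)
E
```

```text
web [ 0.38218138 -0.33825276  0.047     ] 0.14279084889183208 -14.597962376026473
rim [ 0.38229436 -0.33756923] -14.99538552023698 [0.00197783 0.00088591 0.00249548]
 shift [-9.010e-02  1.295e-01 -1.000e-04] turn -0.0
 shift [-9.020e-02  2.285e-01 -1.000e-04] turn -0.0
```

>>> {"method": "apply_moves", "body": {
  "rows": [
    [[-0.045,0.03,0],0],
    [[-0.09,0.06,0],0],
    [[-0.09,0.1,0],0],
    [[-0.09,0.14,0],0],
    [[-0.09,0.18,0],0],
    [[-0.09,0.21,0],0],
    [[-0.09,0.228,0],0],
    [[-0.09,0.228,0],0],
    [[-0.09,0.228,0],0]
  ]
}}

```text
time_s: 37.52
tcp_pos: [0.3824, -0.3382, 0.0879]
eef_rot: [-90.0, 0.0, 74.9]
contact_force: [0.2, -0.3, 0.1]
gripper_width: 0.0356
```

>>> {"method": "apply_moves", "body": {
  "rows": [
    [[0,0,0],0],
    [[0,0,0],0],
    [[0,0,0],0],
    [[0,0,0],0],
    [[0,0,0],0],
    [[0,0,0],0]
  ],
  "gripper": 0,
  "grip_force": 50
}}

```text
time_s: 38.28
tcp_pos: [0.3823, -0.3383, 0.0877]
eef_rot: [-90.1, 0.0, 74.9]
contact_force: [-0.2, 1.7, 5.7]
gripper_width: 0.0098
```

```bash
python3 - <<'E'
from h import *
st()
w=Cam("wrist"); w.save("w16.png")
E
```

```text
t 38.27 tip [ 0.3824 -0.3383  0.0221] rot [-90.1   0.   74.9] F [-0.2  1.7  5.7] w 0.0098
```

View pics/w16.png

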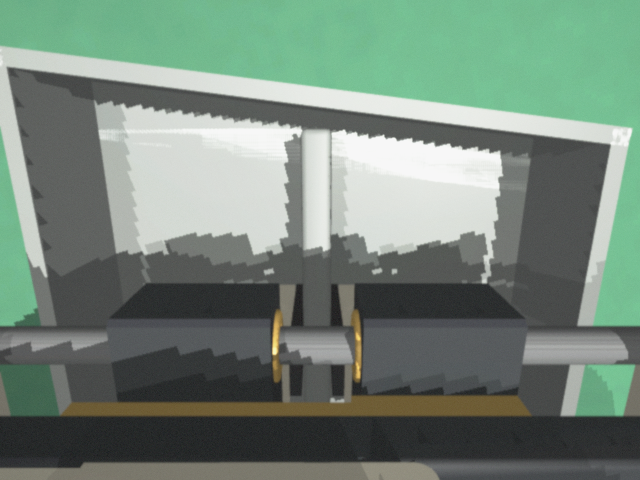

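```bash
python3 - <<'E'
from h import *
w=Cam("wrist"); s=get_state(); Rm=toolR(s)
for n,u,v,z in [("web",316,130,.047),("wide corner",8,60,.06),("nar",628,130,.06),("mid",316,94,.06)]:
    print(n,(Rm.T@(w.plane(u,v,z)-s["tcp_pos"])).round(4))
E
```

```text
web [-0.0716  0.0407  0.001 ]
wide corner [-0.0902  0.0278 -0.0822]
nar [-0.0718  0.0276  0.0889]
mid [-0.0814  0.0277  0.001 ]
```

>>> {"method": "apply_moves", "body": {
  "rows": [
    [[0,-0.02,0],0],
    [[0,-0.05,0],0],
    [[0,-0.09,0],0],
    [[0,-0.13,0],0],
    [[0,-0.15,0],0],
    [[0,-0.15,0],0],
    [[0,-0.15,0],0]
  ]
}}

```text
time_s: 39.25
tcp_pos: [0.381, -0.3376, 0.2357]
eef_rot: [-89.9, -0.0, 74.9]
contact_force: [-0.8, -0.0, -3.0]
gripper_width: 0.0099
```

```bash
python3 - <<'E'
from h import *
st()
w=Cam("wrist"); w.save("w17.png"); P=loc2w(DP,DY,0,-.0008); go(*P,.14,DY+90)
E
```

```text
t 39.25 tip [ 0.3808 -0.3375  0.1701] rot [-89.9  -0.   74.9] F [-0.8 -0.  -3. ] w 0.0099
 shift [0.2985 0.0302 0.0145] turn -32.2
```

View pics/w17.png

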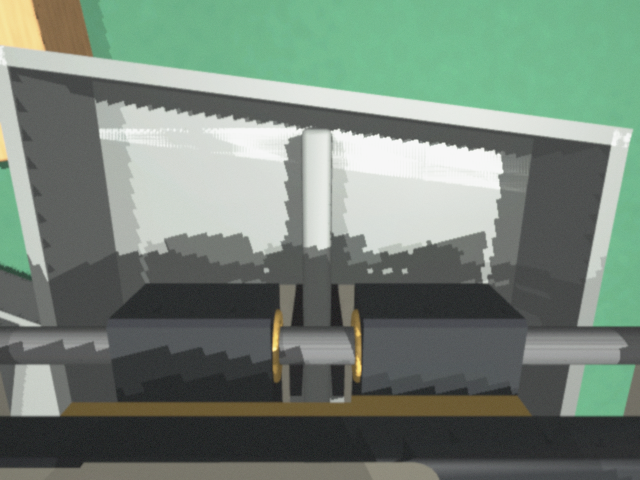

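>>> {"method": "apply_moves", "body": {
  "rows": [
    [[0.043,0,0.002],-4.6],
    [[0.085,0,0.004],-9.2],
    [[0.128,0,0.006],-13.8],
    [[0.17,0,0.008],-18.4],
    [[0.213,0,0.01],-23],
    [[0.256,0,0.012],-27.6],
    [[0.298,0,0.014],-32.2],
    [[0.298,0,0.014],-32.2],
    [[0.298,0,0.014],-32.2],
    [[0.298,0,0.014],-32.2]
  ]
}}

```text
time_s: 40.55
tcp_pos: [0.4455, -0.0475, 0.2366]
eef_rot: [-89.9, -0.0, 107.0]
contact_force: [-1.0, -0.3, -2.5]
gripper_width: 0.0094
```

```bash
python3 - <<'E'
from h import *
st()
w=Cam("wrist"); w.save("w18.png"); P=loc2w(DP,DY,0,-.0008); go(*P,.1,DY+90)
t=Cam("top"); t.save("t11.png",(270,120,500,340),3.4)
E
```

```text
t 40.55 tip [ 0.4455 -0.0475  0.171 ] rot [-89.9  -0.  107. ] F [-1.  -0.3 -2.5] w 0.0094
 shift [0.002  0.0712 0.0001] turn -0.1
```

View pics/w18.png

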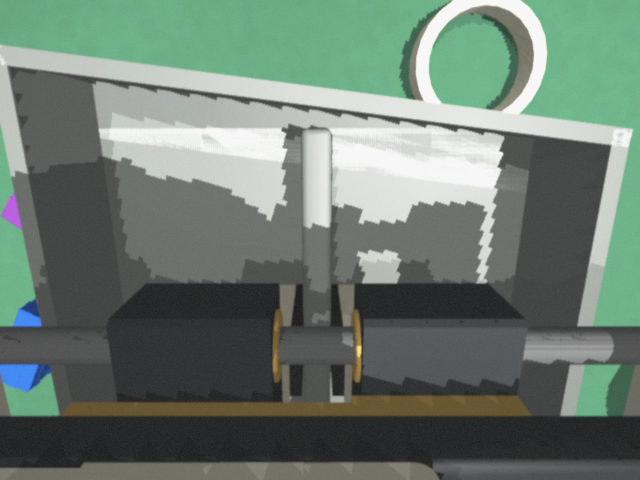

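View pics/t11.png

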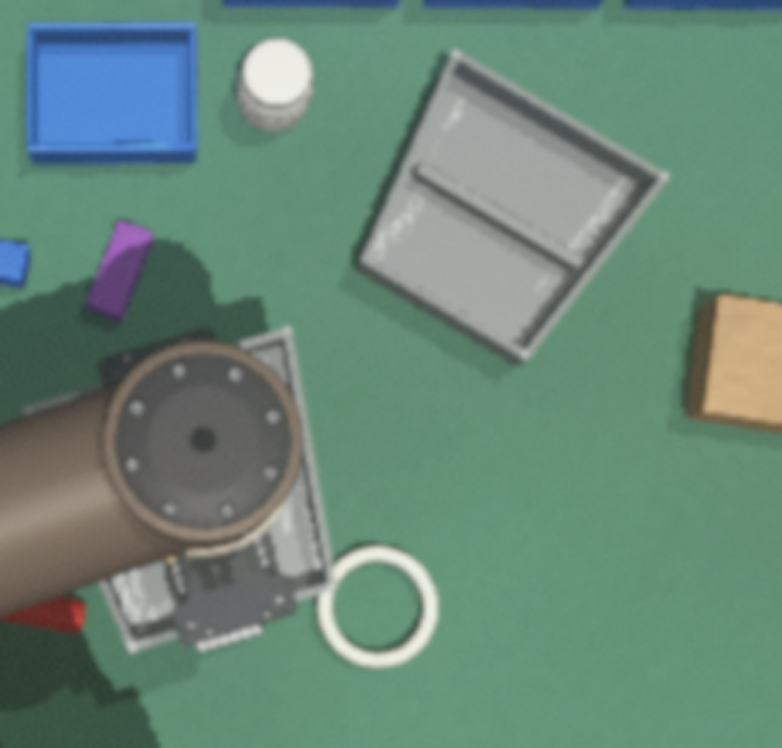

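>>> {"method": "apply_moves", "body": {
  "rows": [
    [[0.002,0.02,0],0],
    [[0.002,0.04,0],0],
    [[0.002,0.06,0],0],
    [[0.002,0.075,0],0],
    [[0.002,0.079,0],0],
    [[0.002,0.079,0],0],
    [[0.002,0.079,0],0]
  ]
}}

```text
time_s: 41.52
tcp_pos: [0.4458, -0.0449, 0.1588]
eef_rot: [-90.1, 0.0, 107.1]
contact_force: [-0.6, 0.8, -2.7]
gripper_width: 0.0097
```

```bash
python3 - <<'E'
from h import *
st()
w=Cam("wrist"); w.save("w19.png"); P=loc2w(DP,DY,0,-.0008); go(*P,.075,DY+90)
t=Cam("scene"); t.save("s10.png",(230,190,380,300),5)
E
```

```text
t 41.52 tip [ 0.4459 -0.0448  0.0932] rot [-90.1   0.  107.1] F [-0.6  0.8 -2.7] w 0.0097
 shift [-0.0006  0.0182  0.0012] turn -0.0
```

View pics/w19.png

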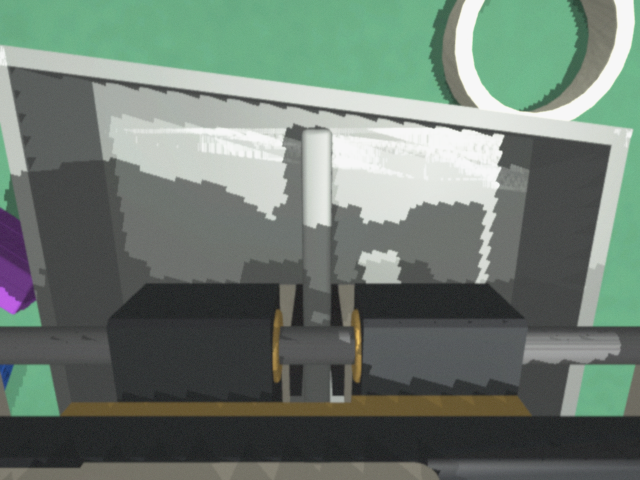

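View pics/s10.png

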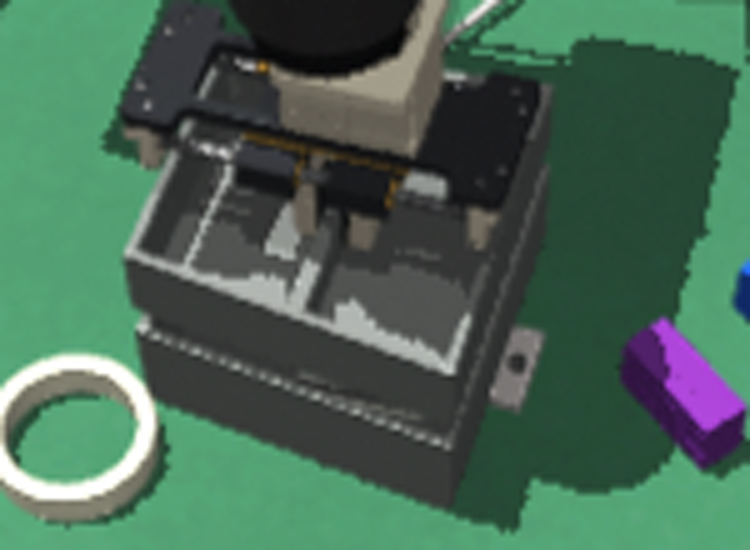

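>>> {"method": "apply_moves", "body": {
  "rows": [
    [[0,0.004,0.001],0],
    [[0,0.008,0.001],0],
    [[0,0.011,0.001],0],
    [[0,0.014,0.001],0],
    [[0,0.016,0.001],0],
    [[0,0.018,0.001],0],
    [[0,0.018,0.001],0]
  ]
}}

```text
time_s: 42.5
tcp_pos: [0.4445, -0.0451, 0.141]
eef_rot: [-90.0, 0.0, 107.1]
contact_force: [-5.2, 1.5, 10.3]
gripper_width: 0.0099
```

>>> {"method": "apply_moves", "body": {
  "rows": [
    [[0,0,0],0],
    [[0,0,0],0],
    [[0,0,0],0],
    [[0,-0.02,0],0],
    [[0,-0.06,0],0],
    [[0,-0.11,0],0],
    [[0.06,-0.15,0],0],
    [[0.1,-0.15,0],0],
    [[0.1,-0.15,0],0],
    [[0.1,-0.15,0],0]
  ],
  "gripper": 0.35
}}

```text
time_s: 43.75
tcp_pos: [0.4149, 0.0505, 0.29]
eef_rot: [-90.0, 0.0, 107.2]
contact_force: [0.5, -0.5, 0.2]
gripper_width: 0.0308
```

```bash
python3 - <<'E'
from h import *
st()
w=Cam("wrist"); w.save("w20.png")
t=Cam("scene"); t.save("s11.png",(230,190,380,300),5)
E
```

```text
t 43.75 tip [0.4149 0.0505 0.2244] rot [-90.    0.  107.2] F [ 0.5 -0.5  0.2] w 0.0308
```

View pics/w20.png

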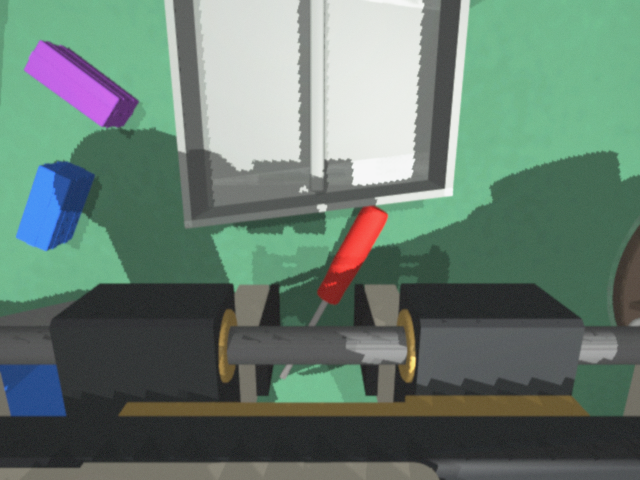

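View pics/s11.png

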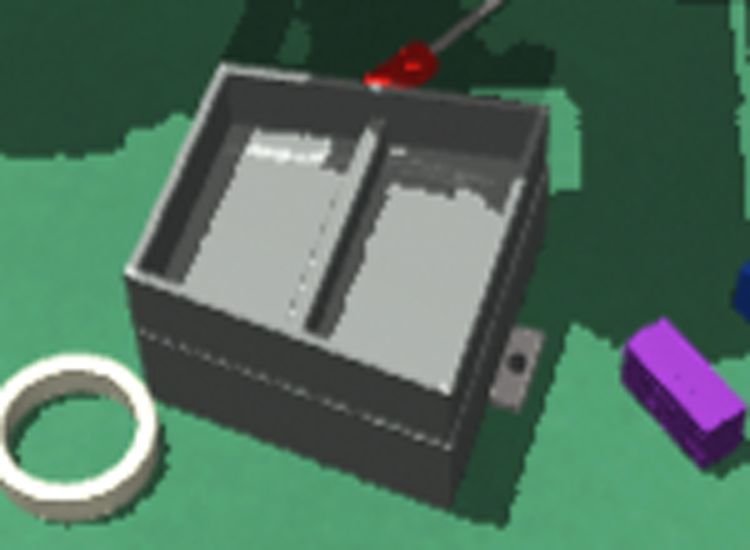

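```bash
python3 - <<'E'
from h import *
t=Cam("top"); C=t.cloud()
im=t.img
# nested rim depth
d=np.linalg.norm(C[...,:2]-DP,axis=2); m=(d<.13)&(C[...,2]>.095)
z=C[m][:,2]; print(len(z),np.percentile(z,[10,50,90,97]).round(4))
s=Cam("scene"); C=s.cloud(); d=np.linalg.norm(C[...,:2]-DP,axis=2); m=(d<.13)&(C[...,2]>.09)
c,s_=np.cos(np.radians(DY)),np.sin(np.radians(DY)); L=(C[m][:,:2]-DP)@np.array([[c,s_],[-s_,c]]).T; zz=C[m][:,2]
for sx in (1,-1):
  for sy in (1,-1):
    k=(L[:,0]*sx>.04)&(L[:,1]*sy>.04)
    print(sx,sy,k.sum(),np.percentile(zz[k],[50,80,95]).round(4) if k.sum() else '')
P=loc2w([.6669,-.280],-31.4,0,.08); print(P); go(*P,.25,58.6)
t.save("t12.png",(270,120,500,340),3.4)
E
```

```text
5594 [0.1151 0.6653 1.585  1.585 ]
1 1 1906 [0.4261 0.6008 0.6562]
1 -1 188 [0.1076 0.1134 0.1156]
-1 1 667 [0.3245 0.333  0.6099]
-1 -1 151 [0.1071 0.1122 0.1143]
[ 0.70858077 -0.21171594]
 shift [-0.3357 -0.026  -0.2042] turn 48.4
```

View pics/t12.png

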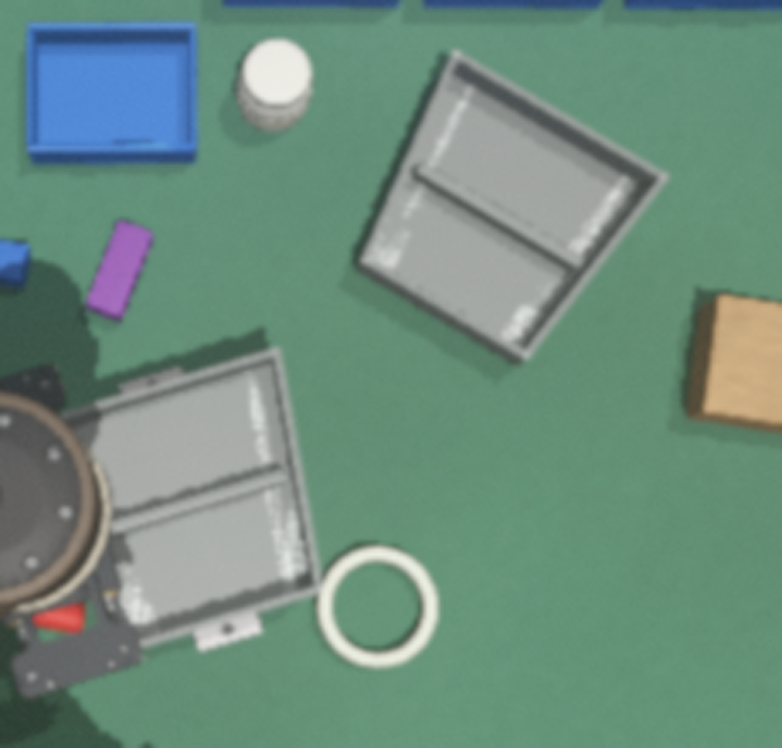

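>>> {"method": "apply_moves", "body": {
  "rows": [
    [[-0.042,-0.01,-0.026],8],
    [[-0.084,-0.02,-0.051],16],
    [[-0.126,-0.026,-0.077],24],
    [[-0.168,-0.026,-0.102],32],
    [[-0.21,-0.026,-0.128],40],
    [[-0.252,-0.026,-0.153],48.4],
    [[-0.294,-0.026,-0.179],48.4],
    [[-0.336,-0.026,-0.204],48.4],
    [[-0.336,-0.026,-0.204],48.4],
    [[-0.336,-0.026,-0.204],48.4],
    [[-0.336,-0.026,-0.204],48.4]
  ]
}}

```text
time_s: 45.32
tcp_pos: [0.7082, -0.2107, 0.3166]
eef_rot: [-90.0, -0.0, 58.7]
contact_force: [-0.5, 0.8, -0.0]
gripper_width: 0.0306
```

```bash
python3 - <<'E'
from h import *
st()
w=Cam("wrist"); w.save("w21.png"); w.save("w21c.png",(190,0,450,240),3)
E
```

```text
t 45.33 tip [ 0.7083 -0.2107  0.251 ] rot [-90.   -0.   58.7] F [-0.5  0.8 -0. ] w 0.0306
```

View pics/w21.png

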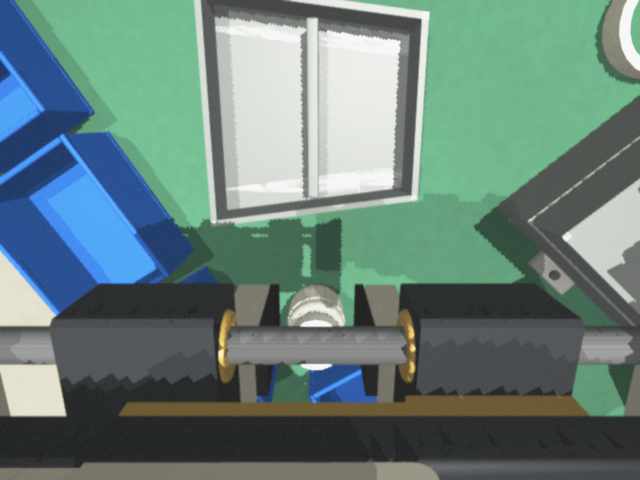

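View pics/w21c.png

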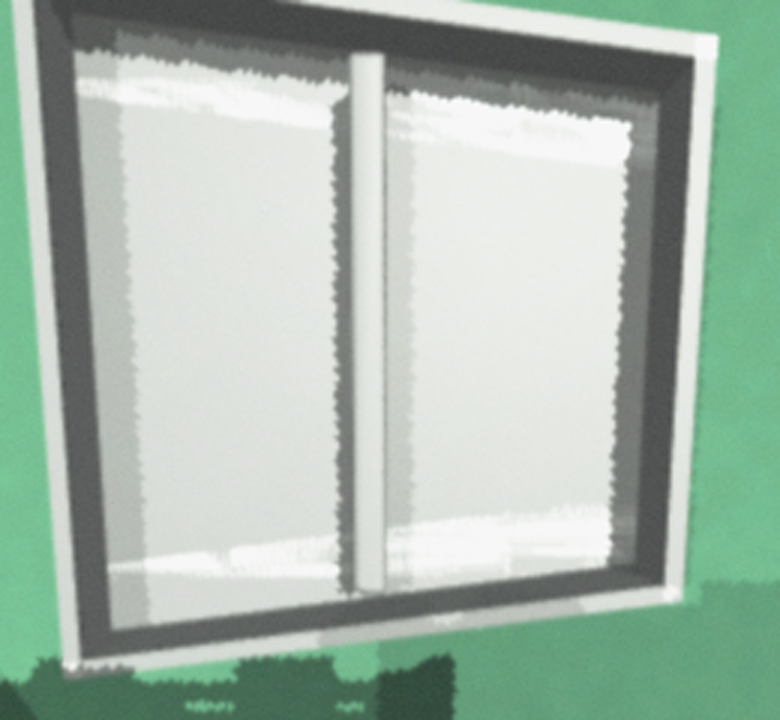

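```bash
python3 - <<'E'
from h import *
w=Cam("wrist")
f=lambda u,v,z: w.plane(190+u/3,v/3,z)
a=f(367.5,54,.047);b=f(370,592,.047); d=b-a; yaw=np.degrees(np.arctan2(d[1],d[0]))-90
m=(a+b)/2
print("web",m,np.linalg.norm(d),yaw)
print("rim",trap([f(u,v,.06) for u,v in [(66,670),(14,-12),(718,37),(680,602)]]))
t=Cam("top"); g=t.plane(351,142,.08); print("glue",g)
c,s_=np.cos(np.radians(yaw)),np.sin(np.radians(yaw)); print("glue in tray",np.array([[c,s_],[-s_,c]])@(g-m)[:2])
P=m[:2]; go(*P,.12,90+yaw); go(*P,.021,90+yaw)
E
```

```text
web [ 0.66819574 -0.28106387  0.047     ] 0.14361485889903813 -31.178798908514594
rim (array([ 0.66903971, -0.27927256]), np.float64(-30.470177411025812), array([0.00592375, 0.00781536, 0.00124999, 0.0016198 ]))
glue [ 0.76725444 -0.11094736  0.08      ]
glue in tray [-0.00332085  0.1968279 ]
 shift [-0.0815  0.1314 -0.0023] turn -0.1
 shift [-0.0816  0.2304 -0.0022] turn -0.1
```

>>> {"method": "apply_moves", "body": {
  "rows": [
    [[-0.041,0.02,-0.001],0],
    [[-0.082,0.05,-0.002],0],
    [[-0.082,0.1,-0.002],0],
    [[-0.082,0.14,-0.002],0],
    [[-0.082,0.18,-0.002],0],
    [[-0.082,0.21,-0.002],0],
    [[-0.082,0.23,-0.002],0],
    [[-0.082,0.23,-0.002],0],
    [[-0.082,0.23,-0.002],0]
  ]
}}

```text
time_s: 46.6
tcp_pos: [0.6688, -0.2819, 0.0878]
eef_rot: [-90.1, -0.0, 58.7]
contact_force: [-0.4, -0.2, 1.4]
gripper_width: 0.0308
```

>>> {"method": "apply_moves", "body": {
  "rows": [
    [[0,0,0],0],
    [[0,0,0],0],
    [[0,0,0],0],
    [[0,0,0],0],
    [[0,0,0],0],
    [[0,0,0],0]
  ],
  "gripper": 0,
  "grip_force": 50
}}

```text
time_s: 47.35
tcp_pos: [0.6683, -0.282, 0.087]
eef_rot: [-90.1, -0.0, 58.7]
contact_force: [-1.5, 0.7, 5.3]
gripper_width: 0.0097
```

```bash
python3 - <<'E'
from h import *
st()
w=Cam("wrist"); w.save("w22.png")
E
```

```text
t 47.35 tip [ 0.6683 -0.282   0.0214] rot [-90.1  -0.   58.7] F [-1.5  0.7  5.3] w 0.0097
```

View pics/w22.png

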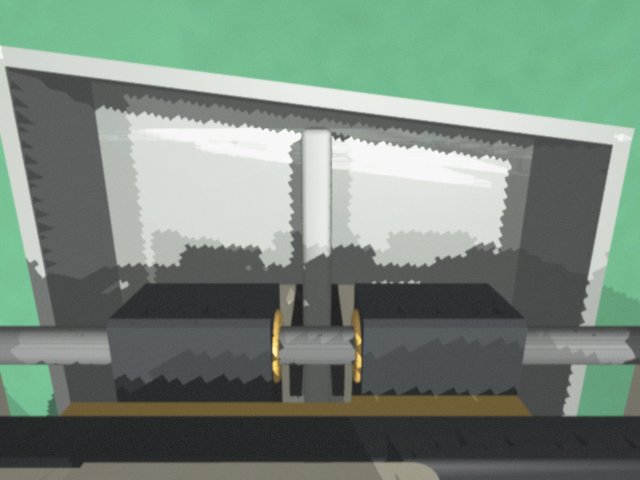

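>>> {"method": "apply_moves", "body": {
  "rows": [
    [[0,-0.02,0],0],
    [[0,-0.05,0],0],
    [[0,-0.1,0],0],
    [[0,-0.15,0],0],
    [[0,-0.19,0],0],
    [[0,-0.2,0],0],
    [[0,-0.2,0],0],
    [[0,-0.2,0],0]
  ]
}}

```text
time_s: 48.4
tcp_pos: [0.667, -0.2815, 0.2838]
eef_rot: [-89.8, 0.0, 58.7]
contact_force: [0.3, -0.2, -2.9]
gripper_width: 0.0096
```

```bash
python3 - <<'E'
from h import *
st()
w=Cam("wrist"); w.save("w23.png"); go(.4445,-.0451,.2,107.1)
E
```

```text
t 48.4 tip [ 0.6668 -0.2814  0.2182] rot [-89.8   0.   58.7] F [ 0.3 -0.2 -2.9] w 0.0096
 shift [0.0863 0.0192 0.313 ] turn -48.4
```

View pics/w23.png

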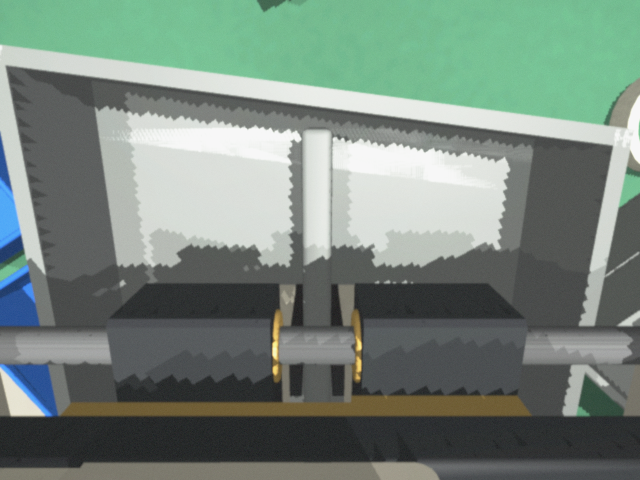

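Held, unshifted. Carry it over the stack.

>>> {"method": "apply_moves", "body": {
  "rows": [
    [[0.011,0,0.039],-6],
    [[0.022,0,0.078],-12],
    [[0.032,0,0.117],-18],
    [[0.043,0,0.156],-24],
    [[0.054,0,0.196],-30],
    [[0.065,0,0.235],-36],
    [[0.075,0,0.274],-42],
    [[0.086,0,0.313],-48.4],
    [[0.086,0,0.313],-48.4],
    [[0.086,0,0.313],-48.4],
    [[0.086,0,0.313],-48.4]
  ]
}}

```text
time_s: 49.82
tcp_pos: [0.4455, -0.0461, 0.2857]
eef_rot: [-89.9, 0.0, 107.0]
contact_force: [-0.2, 0.2, -2.7]
gripper_width: 0.0098
```

```bash
python3 - <<'E'
from h import *
st(); go(.4445,-.0451,.141,107.1)
w=Cam("wrist"); w.save("w24.png")
E
```

```text
t 49.83 tip [ 0.4455 -0.0461  0.2201] rot [-89.9   0.  107. ] F [-0.2  0.2 -2.7] w 0.0098
 shift [0.0013 0.0791 0.0006] turn -0.1
```

View pics/w24.png

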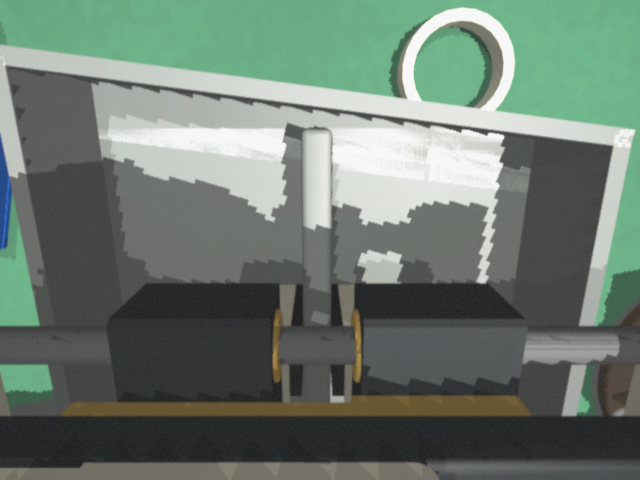

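>>> {"method": "apply_moves", "body": {
  "rows": [
    [[0.001,0.02,0.001],0],
    [[0.001,0.04,0.001],0],
    [[0.001,0.06,0.001],0],
    [[0.001,0.075,0.001],0],
    [[0.001,0.079,0.001],0],
    [[0.001,0.079,0.001],0],
    [[0.001,0.079,0.001],0]
  ]
}}

```text
time_s: 50.75
tcp_pos: [0.4444, -0.0451, 0.2077]
eef_rot: [-90.1, 0.0, 107.1]
contact_force: [0.8, -0.2, -3.3]
gripper_width: 0.0097
```

```bash
python3 - <<'E'
from h import *
st(); go(.4445,-.0451,.1224,107.1)
t=Cam("scene"); t.save("s12.png",(230,180,380,300),5)
E
```

```text
t 50.75 tip [ 0.4444 -0.0451  0.1421] rot [-90.1   0.  107.1] F [ 0.8 -0.2 -3.3] w 0.0097
 shift [-0.0001  0.0197 -0.0001] turn -0.0
```

View pics/s12.png

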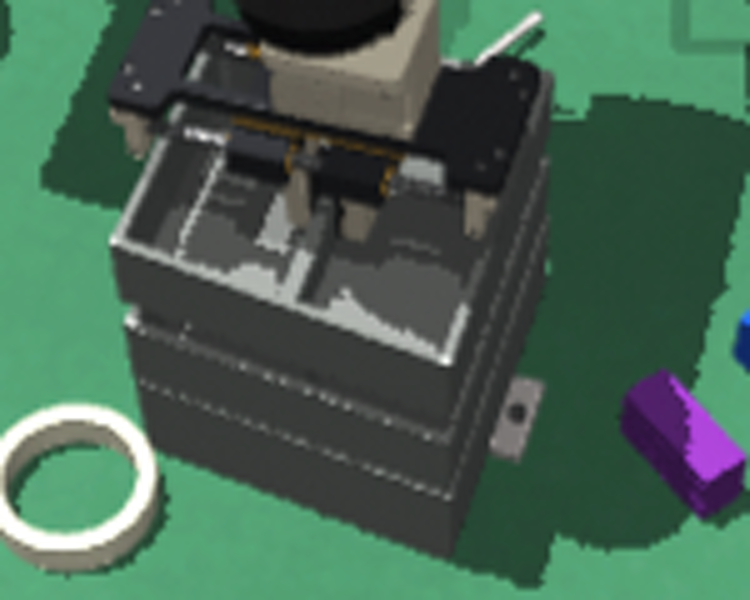

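>>> {"method": "apply_moves", "body": {
  "rows": [
    [[0,0.005,0],0],
    [[0,0.009,0],0],
    [[0,0.013,0],0],
    [[0,0.016,0],0],
    [[0,0.018,0],0],
    [[0,0.02,0],0],
    [[0,0.02,0],0],
    [[0,0.02,0],0]
  ]
}}

```text
time_s: 51.8
tcp_pos: [0.4439, -0.0451, 0.1882]
eef_rot: [-90.0, 0.0, 107.1]
contact_force: [-6.5, 2.3, 9.9]
gripper_width: 0.01
```

>>> {"method": "apply_moves", "body": {
  "rows": [
    [[0,0,0],0],
    [[0,0,0],0],
    [[0,0,0],0],
    [[0,-0.02,0],0],
    [[0,-0.06,0],0],
    [[0,-0.11,0],0],
    [[0.06,-0.15,0],0],
    [[0.12,-0.15,0],0],
    [[0.18,-0.15,0],0],
    [[0.22,-0.15,0],0],
    [[0.22,-0.15,0],0],
    [[0.22,-0.15,0],0]
  ],
  "gripper": 0.35
}}

```text
time_s: 53.3
tcp_pos: [0.3792, 0.1653, 0.337]
eef_rot: [-90.0, 0.0, 107.1]
contact_force: [0.9, -0.2, -0.9]
gripper_width: 0.0307
```

```bash
python3 - <<'E'
from h import *
st()
t=Cam("scene"); t.save("s13.png",(230,180,380,300),5); cv2.imwrite("pics/s13f.png",t.img)
C=t.cloud(); c,s_=np.cos(np.radians(DY)),np.sin(np.radians(DY))
L=(C[...,:2]-DP)@np.array([[c,s_],[-s_,c]]).T; z=C[...,2]
for sx in (1,-1):
  for sy in (1,-1):
    k=(L[...,0]*sx>.04)&(L[...,1]*sy>.04)&(abs(L[...,0])<.1)&(abs(L[...,1])<.1)&(z>.14)&(z<.2); print(sx,sy,k.sum(),np.percentile(z[k],[50,90,97]).round(4))
u=Cam("top"); cv2.imwrite("pics/t13.png",u.img)
E
```

```text
t 53.3 tip [0.3792 0.1652 0.2714] rot [-90.    0.  107.1] F [ 0.9 -0.2 -0.9] w 0.0307
1 1 163 [0.1553 0.1616 0.1635]
1 -1 188 [0.156  0.162  0.1632]
-1 1 153 [0.1547 0.1615 0.1636]
-1 -1 155 [0.1562 0.1613 0.1637]
```

View pics/s13.png

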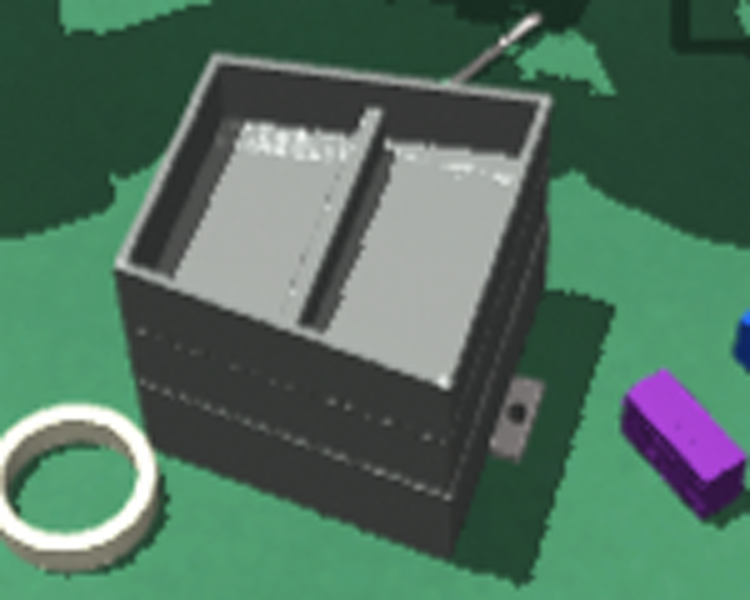

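View pics/t13.png

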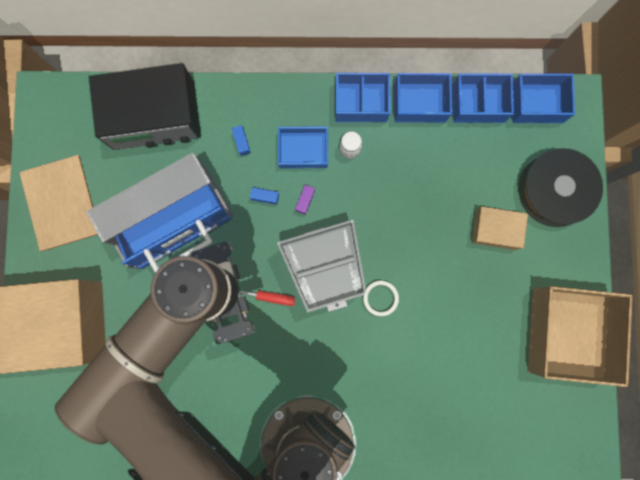

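```bash
python3 - <<'E'
from h import *
a=cv2.imread("pics/top0.png"); b=Cam("top").img
d=np.abs(a.astype(int)-b).max(2)>60
n,l,s,c=cv2.connectedComponentsWithStats(d.astype(np.uint8))
print([x.tolist() for x in s[1:] if x[4]>30])
print(close_job()); st()
E
```

```text
[[405, 140, 57, 41, 177], [374, 142, 25, 57, 92], [399, 172, 54, 25, 178], [381, 177, 53, 43, 881], [422, 177, 12, 10, 31], [187, 190, 24, 28, 355], [168, 202, 24, 27, 353], [324, 220, 29, 10, 59], [284, 229, 62, 21, 79], [156, 235, 76, 39, 866], [278, 235, 27, 9, 54], [402, 250, 10, 68, 228], [411, 257, 63, 40, 1309], [199, 262, 47, 68, 1216], [456, 270, 26, 61, 241], [342, 276, 19, 17, 54], [178, 284, 10, 10, 72], [415, 286, 51, 15, 82], [407, 288, 56, 39, 1197], [317, 293, 23, 8, 31], [126, 296, 25, 29, 61], [0, 302, 85, 122, 5447], [158, 309, 37, 35, 674], [111, 335, 11, 16, 59], [78, 346, 84, 57, 1754], [126, 347, 36, 21, 423], [172, 355, 84, 102, 3737], [148, 392, 106, 88, 1928], [328, 399, 16, 13, 53], [269, 406, 9, 9, 32], [330, 406, 12, 17, 115], [335, 426, 20, 30, 164], [129, 469, 13, 11, 86]]
the job is handed in; nothing more can be done
None
the job is handed in; nothing more can be done
```

The job was done in the order asked and handed in at about 53 s; `close_job` gave no verdict. The bin held two offcuts. I took both out and laid them flat, side by side, in the deep tray. I then shut the bin and nested both cover trays on the deep tray.

**Last checks:**
- **Bin:** empty, and its handle and panel sit at the same pixels as in the first picture, so it is shut. It needed a second pull: my first withdrawal dragged the handle and half closed it.
- **Bin push:** the final push shut read about 80 N at the wrist. That is under the 120 N limit, and as far as I could tell only the closed fingers touched the bar.
- **Offcuts:** both were seen flat in the deep tray before it was covered. They are now out of sight under the trays.
- **Cover trays:** the first tray's rim measured about 113 mm high. The second's measured about 162 mm at all four corners, against 161 mm when fully seated. The seams look flush.
- **Bystanders:** I saw no sign that any of them moved. The arm hid the mug in the last picture, so it was last seen from the wrist camera just before I shut the bin.
- **Calibration:** the top and wrist cameras disagreed by about 3–5 mm in y. I used the wrist readings for the final placements.

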